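# Unhook a slide carrier and turn it over in a clamshell nest

## Robot

A 6-joint arm with a two-finger parallel gripper is mounted at the origin on a cart in front of the work surface, level with it; the furniture and walls round the work are solid. World frame = base frame: x ahead of the robot, y to its left, z up, the work surface at z = 0. Lengths are in mm, angles in rad, forces in N, time in s.
With the tool pointing down it reaches from about 275 to 750 mm from the base axis. Payload 10.2 kg.
Tool frame: the origin (TCP) lies on the front face of the gripper's body, between the roots of the fingers; the fingertips stand 73 mm ahead of it and the grasp point (between the pads) lies 54 mm ahead of it; z points along the fingers, y is the direction in which the jaws open and shut (so a half turn about z gives the same grasp; the last joint's range is limited). The gripper opens to 85 mm and grips with 20 to 120 N. Pads are 22 mm wide; open, the fingers measure 114 mm over their backs; the gripper's body (76 mm by 85 mm) begins 54 mm behind the grasp point. The pads swing forward as they close: fully open they stand 13 mm farther back than shut.
Start: joints at [0.901, 0.313, 1.498, -0, 1.331, -0.223], TCP at [226.856, 473.464, 303.894] pointing down, gripper open.
Joint ranges: [-2.94, 2.94], [-0.97, 2.17], [0.19, 2.56], [-1.23, 4.37], [0.02, 3.11], [-2.88, 2.88]. Speed limits (rad/s): [2.39, 2.39, 3.01, 3.14, 3.14, 3.14].

## Interface

Orientations are given as a unit quaternion [w, x, y, z].
In Python, from rig import ctrl gives the robot as it stands.
- The arm moves only by the tool move_arm, never from a script. Its argument "series" is a list of rows, each a list of 3 entries, a list of its own where there are three numbers: the shift along the tool's x, y, z in mm, then the turn about the tool's z in degrees, then the opening, from 0 (shut) to 1 (fully open). In form: [[[tx, ty, tz], yaw, grip], ...]. A call has 1 to 10 rows; each row is the pose to reach, as a shift and turn from the pose commanded when the call began, along the tool's axes at that moment; what a row does not reach only later rows make up. A row lasts 1/8 s, in which the tool goes at most 62.5 mm and 10.7 degrees, less where a joint would pass 70% of its speed; a pose out of reach is approached as far as the arm can. A call with a gripper value outside its range is refused whole. The fingers move at their own pace and stop on an object; "force" is the grip in N (left out, the last holds). Time passes only in rows, so rows that repeat a pose let the fingers close. It gives the time, the measured TCP pose, the force and the opening at its end, in the units of the state.
- ctrl.sense(): the state, without advancing time (a new reading comes with each control period).
- ctrl.capture(name): name is "scene" or "top" or "wrist"; returns (picture, depth): 480x640x3 uint8, red, green, blue; 480x640 float32, mm along the optical axis (not along the pixel's ray), 0 where there is no reading.
- ctrl.camera_model(name): a dict with "fov_y" (degrees; the focal length in pixels is half the picture's height over the tangent of half this angle, whatever the lens; pixels are square), "cx", "cy" (the principal point, pixels), "rvec" (rotation vector, rad) and "tvec" (3), from world to camera coordinates, as OpenCV has them. Camera axes: x right, y down, z forward; pixel columns grow to the right and rows downward; lengths in mm; the calibration is good to about 2 mm. The wrist camera is an equidistant fisheye: a pixel r from the principal point sees the ray r / f radians off the axis. A picture is of the moment at which its call begins: read the wrist's pose just before it. camera_model takes no time and is no camera call; for the wrist camera it gives the pose at the moment of the call.
- ctrl.finish_job(): hands the job in, once; it reports no verdict.
The state is a dict: "time_s": time; "joints": joint angles; "dq": joint speeds; "tau": joint torques, N m; "eef_pos": TCP position; "ee_rot": TCP orientation; "force": force on the tool from outside, world axes, zero at the start; "wrist_torque": the same for the moment, N m; "grip_width": opening from 0.0 (shut) to 1.0 (fully open).
Only numpy, scipy, OpenCV 4.12 (cv2) and the standard library are available. Lean on these libraries where they do the work, as an engineer would, in place of code of your own. Each camera call takes 0.05 s, during which the arm holds its last target.

## Task

Take the blue slide carrier off the barbed hook of the drying stand, stand its lower edge in the hinge gutter of the turnover nest so that its back leans on the open green leaf, and let go of it. Then close the leaf by pushing its red lever right over, so that the carrier ends face down (slides underneath) in the nest's bed with the leaf fully shut on it. Do not drop the carrier and leave everything else on the bench where it stands.

Things in the scene. Friction and masses are not known exactly. Their poses are not given: they have to be found in the camera images.
- carrier: Slide carrier: blue plate 120 (x) x 96 (y) x 8 (z) mm, about 0.12 kg (varies). Origin: middle of its back; it spans x -60..60, y -48..48, z 0..8 mm. Three glass slides are flush in the +z face. At the start it hangs by its eye on the hook: -x end (eye end) up, +z face the way the hook points, y as the stand's y.
- carrier_eye (a point): Centre of the carrier's round eye, a 26 mm hole through the plate at x -40, y 0, z 4 mm; 7 mm of plate is left above it. Either side of the eye (about 33 mm off) the upper edge is free on both faces and can be pinched from above, across the 8 mm.
- carrier_foot (a point): Middle of the carrier's lower edge, away from the eye (carrier x 60, y 0, z 4 mm).
- stand: Drying stand, fixed: foot 95 x 85 x 12 mm, post 14 mm thick with a collar of 9 mm radius on top. Origin on the bench in the post's axis, z up, x the way the hook points (within 0.25 rad of straight away from the robot). Hook: round rod 8 mm thick, its axis level at z 190 mm from the post to x 50 mm. The carrier's back starts at x 27 to 36 mm.
- hook_bend (a point): Where the rod bends (stand x 50, y 0, z 190 mm): from here it rises 24 mm long, outward, 65 degrees from level, to the tip. An upright carrier cannot pass: raise it so the eye is centred on the rod, tilt it with its top toward the post and lower edge swung outward (25 to 50 degrees is good), and lead the eye along the rising rod over the tip.
- hook_tip (a point): End of the rod's axis at the tip (stand x 60, y 0, z 212 mm). From it the barb, an orange spur 5 mm thick, points 6.5 mm back toward the post, reaching 9 mm from the rod's axis.
- nest: Turnover nest, fixed: aluminium tray (bed) on a grey block, green leaf hinged at its end nearer the robot. Origin on the bench under the hinge; x from hinge over the bed (within 0.25 rad of straight away from the robot), y left, z up. Bed floor at z 90 mm, x -6..145, y -53..53 mm, between 7 mm thick walls with tops at z 99 mm (side walls begin at x -12, end wall at 145).
- gutter (a point): Middle of the hinge axis (nest x 0, y 0, z 95 mm, along y). Open leaf and bed floor make a V here for the carrier's lower edge; 5 mm play either side. Leaf panel: 65 mm long from here, 130 mm wide, so the carrier's upper half stays clear of it. Shutting the leaf tips the carrier onto its face in the bed (10 mm high space), eye end away from the hinge.
- leaf (a joint): Angle of the green leaf, rad: 0 shut (level over the bed), pi/2 upright, 1.9 to 2.15 at the start (leaning back toward the robot), stop at 2.3. The hinge is stiff (about 0.1 N m) and stays where it is left, so the lever must be pushed all the way; that takes 3 to 4 N at the lever. The carrier rests against the face 5 mm from the hinge's plane.
- lever (a point): Middle of the red lever: round bar 12 mm thick parallel to the hinge, on the leaf's left side, at nest y 62 to 110 mm (this point: 85). It is 78 mm along the leaf from the hinge axis and 9.5 mm off the hinge's plane, on the leaf's outer side (toward the robot when open, on top when shut). Shut: nest x 78, z 104.5 mm.
- rack: Bystander: orange rack with small capped tubes, 70 x 160 x 53 mm, near the left front edge. Origin under its middle, z up. Not to be disturbed.
- brown_bottle: Bystander: brown bottle with blue cap, 52 mm across, 105 mm tall, behind the work. Origin under its middle, z up. Not to be disturbed.
- marker: Bystander: white marker with blue cap, 130 x 13 mm, lying on the bench pointing away from the robot between the two places where stand and nest are. Origin under its middle, z up. Not to be disturbed.
- blue_cap_bottle: Bystander: white bottle with blue cap, 64 mm across, 160 mm tall, at the right. Origin under its middle, z up. Not to be disturbed.
- beaker: Bystander: glass beaker 69 mm across, 80 mm tall, at the right. Origin under its middle, z up. Not to be disturbed.
- jar: Bystander: white jar 56 mm across, 62 mm tall, at the right. Origin under its middle, z up. Not to be disturbed.

How it is judged (in metres and radians):
On the way, in this order (a step that is already met when the one before it is completed fails the run):
1. the carrier is off the hook: its eye more than 60 mm from the hook's tip (distance between carrier_eye and hook_tip above 0.06 m), for 0.1 s.
2. the carrier stands in the nest's gutter leaning back on the open leaf, face toward the bed, let go of (value of joint leaf above 1.75 rad and contact force between the fingers and carrier below 0.1 N and angle between carrier's own z axis and vertical between 0.6 and 1.4 rad and linear speed of carrier below 0.03 m/s and x of carrier_foot in the frame of nest between -0.02 and 0.025 m and y of carrier_foot in the frame of nest between -0.012 and 0.012 m and z of carrier_foot in the frame of nest between 0.08 and 0.115 m), for 0.2 s.
At the end, for the whole second after the job is handed in: The leaf is shut (within 0.1 rad) and the carrier lies at rest flat in the nest's bed, face with the slides down (within 8 degrees), eye end away from the hinge, its middle 45 to 95 mm from the hinge, within 12 mm of the bed's centre line and 0.12 rad of its direction (value of joint leaf below 0.1 rad and angle between carrier's own z axis and vertical above 3 rad and angle between the x axis of carrier and the x axis of nest, either way round below 0.12 rad and linear speed of carrier below 0.02 m/s and angular speed of carrier below 0.2 rad/s and x of carrier in the frame of nest between 0.045 and 0.095 m and y of carrier in the frame of nest between -0.012 and 0.012 m and z of carrier in the frame of nest between 0.091 and 0.107 m); the robot touches nothing.
It fails at once if the carrier is dropped below the nest, on the bench (height (world z) of carrier below 0.05 m).
It fails at once if something else on the bench (rack, bottles, marker, beaker, jar) is pushed by more than 30 mm (distance of any of rack, brown_bottle, marker, blue_cap_bottle, beaker, jar from where it was at the start of the episode above 0.03 m).
It fails at once if a bottle, beaker, jar or the rack is tipped over (angle between any of rack, brown_bottle, blue_cap_bottle, beaker, jar's own z axis and vertical above 0.5 rad).
It also fails if it takes over 58 s, if anything falls off the work surface, if the arm or the gripper's body presses on something with over 40 N, if the wrist force passes 120 N, or if a joint passes its speed limit or range.

## Working session

There is one attempt and no reset: what is moved stays moved. The work goes in short steps, Python scripts to look and compute and a tool call to move; the robot and the scene stay as the last step left them, time stands still between calls to the robot, and variables do not carry over. Pictures are saved under pics/ and viewed, and the job is handed in when it is done.

Besides the shell and the picture viewer there is one more tool, called after "Emit:" by a JSON object that holds its "fn" and its "kwargs", one argument or row to a line. move_arm: Moves the arm, as the interface text tells. Its arguments: {"type":"object","properties":{"series":{"type":"array","items":{"type":"array"}},"force":{"type":"number"}},"required":["series"]}

```bash
ls; mkdir -p pics; python3 - <<'E'
from rig import ctrl
import cv2,numpy as np
s=ctrl.sense();print(s)
for n in ("scene","top"):
    p,d=ctrl.capture(n);cv2.imwrite(f"pics/{n}0.png",p[:,:,::-1]);np.savez(f"{n}0.npz",p=p,d=d)
    print(n,ctrl.camera_model(n),(d>0).mean())
E
```

```text
pics
{'time_s': 0.0, 'joints': array([ 9.00591430e-01,  3.13445934e-01,  1.49847259e+00,  1.00082570e-05,
        1.33100058e+00, -2.23408664e-01]), 'dq': array([ 0.00184289, -0.00156101,  0.00030576,  0.0019643 ,  0.0003296 ,
       -0.00242271]), 'tau': array([-9.93792710e-04, -4.12267792e+01, -2.59744477e+01, -1.90213964e-04,
        4.16349736e-03,  1.59654468e-05]), 'eef_pos': array([226.74229067, 473.31572482, 303.32373112]), 'ee_rot': array([-2.90954234e-04,  2.21545683e-01,  9.75149768e-01, -5.96016384e-04]), 'force': array([ 0.26225192, -0.93996175,  0.33366665]), 'wrist_torque': array([-0.01525263, -0.02569122,  0.04430604]), 'grip_width': 1.002911744104257}
scene {'fov_y': 57.21768728007234, 'cx': 313.3000769174779, 'cy': 243.24046412534702, 'rvec': array([ 2.12604866, -0.942841  ,  0.46209533]), 'tvec': array([-262.57126627,  357.48615256, 1017.99743901])} 0.9960123697916666
top {'fov_y': 55.10321976141812, 'cx': 326.2603061022367, 'cy': 246.35293255581115, 'rvec': array([ 2.16352263, -2.12476965,  0.18916695]), 'tvec': array([  29.355094  ,  486.65799631, 1154.11983086])} 0.9959798177083333
```

View pics/scene0.png

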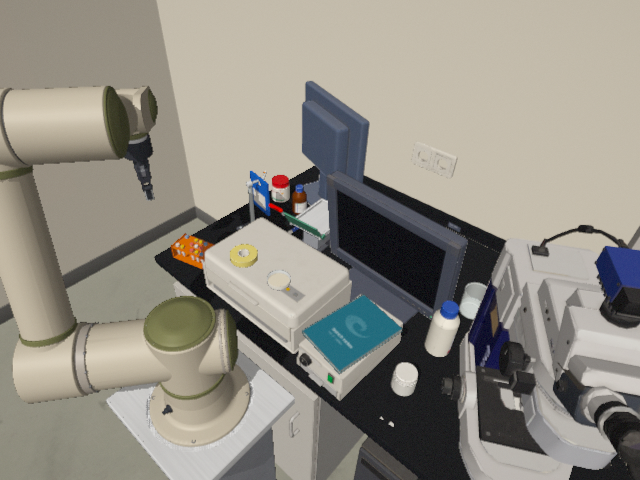

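View pics/top0.png

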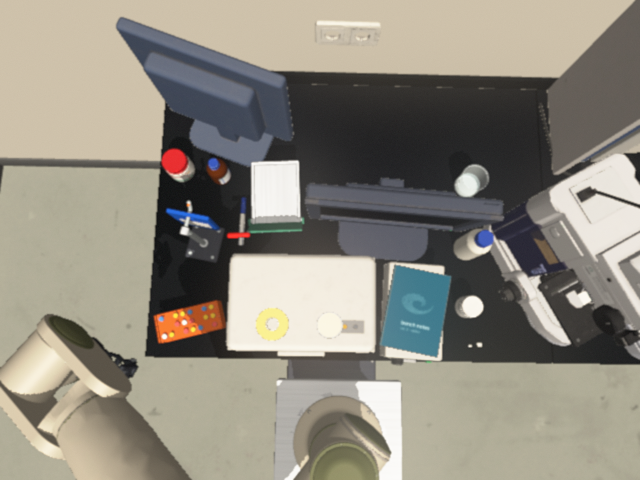

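The scene picture shows the stand with the blue carrier near (258,185) and the nest near (310,220). In the top view the carrier is at (190,217), the red lever at (238,236) and the bed at (275,195). There is a box of equipment between the robot and the nest. I'll measure next.

```bash
cat > h.py <<'E'
import numpy as np,cv2
from scipy.spatial.transform import Rotation as R
def cam(m):
    f=240/np.tan(np.radians(m['fov_y'])/2); Rm=cv2.Rodrigues(np.array(m['rvec']))[0]
    return f,m['cx'],m['cy'],Rm,np.array(m['tvec'])
def cloud(m,d,fish=False):
    f,cx,cy,Rm,t=cam(m); v,u=np.mgrid[0:480,0:640]
    x=(u-cx)/f;y=(v-cy)/f
    if fish:
        r=np.hypot(x,y)+1e-9; k=np.tan(np.minimum(r,1.5))/r; x=x*k;y=y*k
    P=np.stack([x*d,y*d,d],-1)
    W=(P-t)@Rm
    W[d<=0]=np.nan
    return W
def proj(m,X):
    f,cx,cy,Rm,t=cam(m); p=np.atleast_2d(X)@Rm.T+t
    return np.c_[f*p[:,0]/p[:,2]+cx,f*p[:,1]/p[:,2]+cy]
def masks(p):
    h=cv2.cvtColor(p,cv2.COLOR_RGB2HSV).astype(int);H,S,V=h[...,0],h[...,1],h[...,2]
    return dict(red=((H<6)|(H>174))&(S>150)&(V>70),green=(H>50)&(H<90)&(S>80)&(V>30),blue=(H>100)&(H<125)&(S>150)&(V>60),orange=(H>=6)&(H<22)&(S>170)&(V>100))
E
python3 - <<'E'
from rig import ctrl
from h import *
for n in ("scene","top"):
    z=np.load(n+"0.npz");p,d=z['p'],z['d'];W=cloud(ctrl.camera_model(n),d);M=masks(p)
    x0,y0,x1,y1=(225,150,345,260) if n=="scene" else (150,140,320,280)
    c=cv2.resize(p[y0:y1,x0:x1],None,fx=5 if n=="top" else 6.5,fy=5 if n=="top" else 6.5,interpolation=cv2.INTER_CUBIC)
    cv2.imwrite(f"pics/{n}_zoom.png",c[:600,:800,::-1] if n=="scene" else cv2.resize(c,(790,650))[:600,:,::-1])
    for k,m in M.items():
        nl,lab,st,_=cv2.connectedComponentsWithStats(m.astype(np.uint8))
        for i in range(1,nl):
            if st[i,4]>12:
                w=W[lab==i];w=w[np.isfinite(w).all(1)]
                if len(w): print(n,k,st[i],np.median(w,0).round(),np.percentile(w,5,axis=0).round(),np.percentile(w,95,axis=0).round())
E
```

```text
scene red [272 175  17  13 187] [693. 424.  80.] [671. 402.  68.] [722. 455.  84.]
scene red [269 203  14  10  69] [492. 244. 160.] [487. 220.  -1.] [656. 421. 165.]
scene green [284 212  41  27 232] [516. 158. 128.] [505.  97.  95.] [549. 227. 148.]
scene green [327 375   6   8  31] [ 205. -217.   71.] [ 204. -221.   59.] [ 208. -210.   78.]
scene blue [250 171  21  45 331] [525. 333. 164.] [519. 306.  83.] [537. 394. 201.]
scene blue [297 184   6   8  32] [686. 322. 101.] [675. 313.  51.] [750. 387. 105.]
scene blue [292 227   7   5  13] [596. 258.  10.] [581. 256.   2.] [605. 269.  14.]
scene blue [ 597  246   43   52 1568] [ 345. -568.  552.] [ 314. -587.  525.] [ 379. -547.  553.]
scene blue [441 301  18  18 259] [ 491. -337.  159.] [ 479. -353.  143.] [ 512. -320.  162.]
scene blue [486 331  23  38 317] [ 419. -474.  194.] [ 415. -484.  145.] [ 425. -467.  253.]
scene orange [293 192  10   8  58] [671. 318.  77.] [663. 308.  69.] [682. 335.  85.]
scene orange [171 234  42  35 615] [271. 408.  44.] [244. 355.   0.] [316. 452.  50.]
top red [161 148  27  26 529] [696. 434.  80.] [669. 407.   0.] [739. 475.  84.]
top red [226 232  25   7 138] [491. 252. 161.] [484. 222.  -2.] [526. 302. 166.]
top red [189 318   5   5  16] [292. 371.  53.] [287. 367.  50.] [294. 375.  55.]
top red [212 322   5   5  17] [283. 314.  51.] [280. 309.  48.] [288. 318.  54.]
top green [250 229  52   4 106] [505. 171. 147.] [500. 107. 144.] [508. 216. 151.]
top blue [208 158  10   9  67] [685. 329. 104.] [675. 318.   0.] [727. 360. 108.]
top blue [165 208  54  22 390] [527. 358. 185.] [515. 307.  -2.] [583. 455. 202.]
top blue [478 231  14  15 176] [ 494. -332.  159.] [ 479. -346.  155.] [ 508. -318.  162.]
top orange [209 169  13   8  65] [667. 325.  76.] [661. 313.  70.] [673. 341.  83.]
top orange [ 154  300   71   44 1655] [289. 377.  46.] [247. 304.   1.] [329. 455.  51.]
```

View pics/scene_zoom.png

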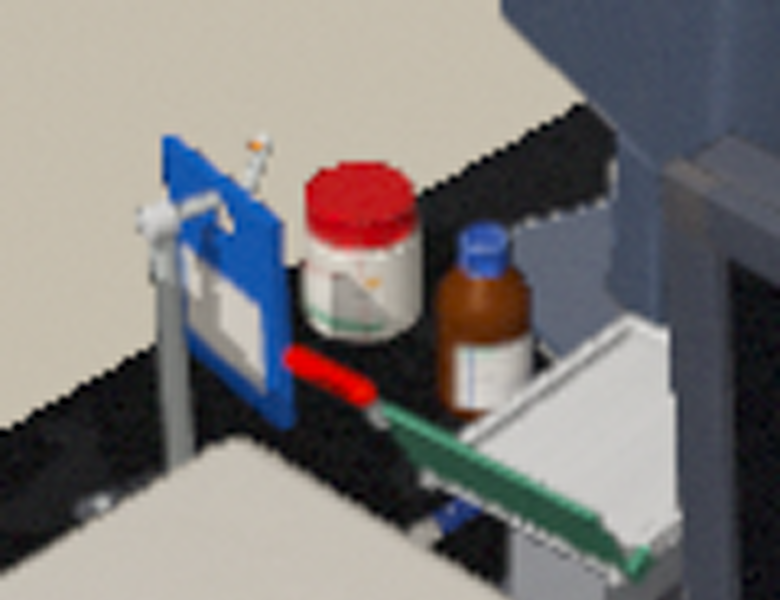

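View pics/top_zoom.png

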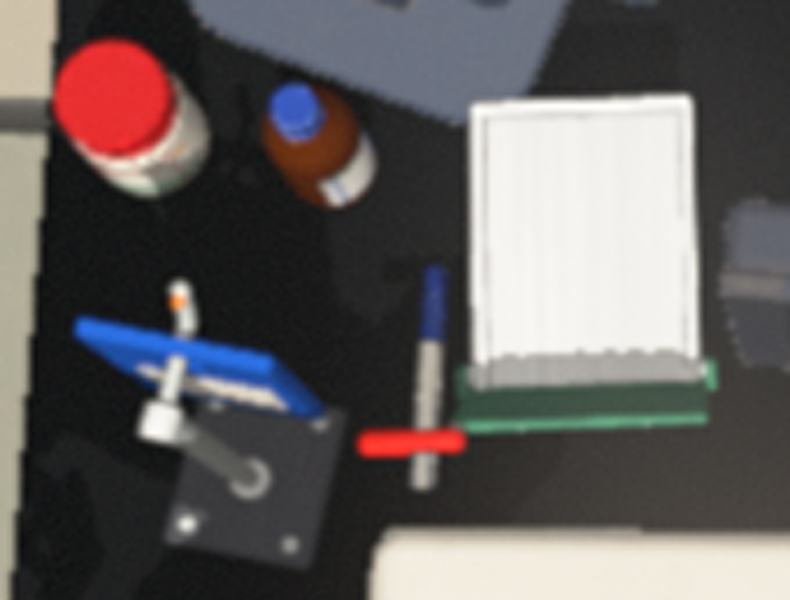

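The zooms show the carrier hanging between the post and the rising hook, which has an orange tip. The leaf leans toward the robot and its red lever is on the left. Next I'll work out the poses of the nest and the stand.

```bash
python3 - <<'E'
from rig import ctrl
from h import *
for n in ("scene","top"):
    z=np.load(n+"0.npz");p,d=z['p'],z['d'];m=ctrl.camera_model(n);W=cloud(m,d);M=masks(p)
    print(n,'campos',(-cam(m)[3].T@m['tvec']).round())
    # bed: z 80..105
    s=p.astype(int);Z=W[...,2]
    b=(Z>84)&(Z<104)&(W[...,0]>480)&(W[...,0]<720)&(W[...,1]>60)&(W[...,1]<260)&(s.min(-1)>150)
    b=cv2.morphologyEx(b.astype(np.uint8),cv2.MORPH_OPEN,np.ones((3,3)))
    w=W[b>0]; r=cv2.minAreaRect(w[:,:2].astype(np.float32)); print('bed',len(w),r,np.median(w[:,2]),cv2.boxPoints(r).round())
    # carrier plane
    c=M['blue']&(W[...,0]>500)&(W[...,0]<560)&(W[...,1]>280)&(W[...,1]<420)&(Z>60)
    w=W[c]; c0=np.median(w,0); 
    for _ in range(5):
        u,sv,vt=np.linalg.svd(w-w.mean(0),full_matrices=False); nn=vt[2]; e=(w-w.mean(0))@nn; w=w[abs(e)<max(2.5*e.std(),1.5)]
    print('carrier n',nn,'yaw',np.degrees(np.arctan2(nn[1],nn[0])),w.mean(0).round(),w.min(0).round(),w.max(0).round(),e.std())
    # green leaf
    w=W[M['green']&(W[...,0]<560)&(W[...,0]>490)&(W[...,1]>80)&(W[...,1]<250)&(Z>80)]
    u,sv,vt=np.linalg.svd(w-w.mean(0),full_matrices=False);print('leaf',len(w),vt.round(3),w.mean(0).round(),w.min(0).round(),w.max(0).round())
    w=W[M['red']&(W[...,0]<520)&(W[...,0]>470)&(W[...,1]>200)&(W[...,1]<280)&(Z>120)]
    u,sv,vt=np.linalg.svd(w-w.mean(0),full_matrices=False);print('lever',len(w),vt[0].round(3),w.mean(0).round(),w.min(0).round(),w.max(0).round())
    # post/hook light points
    g=(Z>182)&(Z<225)&(W[...,0]>450)&(W[...,0]<600)&(W[...,1]>280)&(W[...,1]<420)&~c
    for q in np.argwhere(g)[::max(1,g.sum()//60)]: print(q[::-1],W[tuple(q)].round(),p[tuple(q)],end=' | ')
    print()
    # walls
    print('left-most free', np.nanpercentile(W[...,1],[0.5,99.5]),np.nanpercentile(W[...,0],[0.5,99.5]))
E
```

```text
scene campos [-243. -537.  941.]
bed 575 ((605.4981079101562, 185.50267028808594), (183.0951385498047, 89.1319580078125), 40.105751037597656) 90.2266246234796 [[507. 161.]
 [564.  92.]
 [704. 210.]
 [647. 279.]]
carrier n [-0.98448659  0.1754247   0.00351066] yaw 169.89656289812967 [526. 342. 157.] [517. 304.  79.] [539. 402. 204.] 1.5428410676526676
leaf 220 [[ 0.118 -0.99  -0.08 ]
 [ 0.505  0.129 -0.853]
 [-0.855 -0.061 -0.515]] [517. 155. 128.] [503.  93.  94.] [549. 228. 150.]
lever 57 [-0.073  0.997 -0.002] [491. 240. 161.] [486. 216. 153.] [500. 269. 166.]
[252 171] [541. 394. 202.] [100 125 186] | [265 171] [556. 350. 213.] [216 212 206] | [266 171] [557. 346. 214.] [186 185 178] | [253 172] [542. 391. 198.] [100 124 186] | [263 172] [550. 352. 211.] [172 125  94] | [264 172] [553. 351. 210.] [227 147  57] | [265 172] [553. 347. 212.] [195 164 139] | [266 172] [557. 346. 211.] [158 157 149] | [255 173] [538. 377. 202.] [ 99 109 146] | [264 173] [549. 347. 210.] [173 161 149] | [265 173] [552. 346. 209.] [178 180 175] | [266 173] [555. 345. 208.] [156 150 138] | [256 174] [539.
[... 6839 characters left out ...]
99.] [229 227 221] | [184 231] [489. 360. 199.] [248 247 244] | [186 231] [490. 357. 195.] [235 233 229] | [188 231] [490. 352. 194.] [169 167 161] | [181 232] [487. 368. 195.] [234 232 227] | [183 232] [486. 362. 199.] [250 249 246] | [185 232] [487. 358. 198.] [244 242 238] | [187 232] [487. 354. 195.] [204 202 195] | [181 233] [485. 367. 196.] [216 212 205] | [183 233] [485. 363. 196.] [245 243 239] | [185 233] [485. 358. 197.] [239 237 234] | [187 233] [485. 353. 198.] [193 190 186] | [183 234] [483. 364. 190.] [179 176 172] | [185 234] [482. 358. 197.] [208 204 199] | [187 234] [483. 354. 193.] [172 170 164] | 
left-most free [-1253.0590754   1423.33787032] [-329.3917832   977.08556264]
```

```bash
cat >> h.py <<'E'
def shift(s,dest):
    q=s['ee_rot'];Rt=R.from_quat([q[1],q[2],q[3],q[0]]).as_matrix()
    return Rt.T@(np.array(dest)-s['eef_pos'])
def st(s):
    q=s['ee_rot'];Rt=R.from_quat([q[1],q[2],q[3],q[0]]).as_matrix()
    print('t',round(s['time_s'],2),'pos',s['eef_pos'].round(1),'F',s['force'].round(1),'g',round(s['grip_width'],3));print('R x',Rt[:,0].round(3),'y',Rt[:,1].round(3),'z',Rt[:,2].round(3),'j',s['joints'].round(3))
    return Rt
E
python3 - <<'E'
from rig import ctrl
from h import *
z=np.load("top0.npz");W=cloud(ctrl.camera_model("top"),z['d'])
for x0 in range(200,900,50):
    print(x0,[int(np.nanmax(np.r_[-9,W[(W[...,0]>x0)&(W[...,0]<x0+50)&(W[...,1]>y0)&(W[...,1]<y0+60)][:,2]])) for y0 in range(-240,480,60)])
s=ctrl.sense();st(s);print(shift(s,[450,-20,560]))
E
```

```text
200 [104, 104, 146, 150, 148, 149, 148, 149, 149, 553, 553, 541]
250 [105, 104, 147, 152, 163, 150, 168, 167, 148, 58, 540, 539]
300 [105, 105, 148, 149, 163, 149, 167, 166, 150, 56, 57, 50]
350 [105, 105, 148, 148, 149, 148, 148, 149, 149, 6, 6, 5]
400 [105, 104, 147, 149, 149, 149, 148, 149, 148, 17, 5, 5]
450 [18, 18, 98, 18, 134, 7, 134, 166, 168, 200, 199, 7]
500 [330, 329, 328, 329, 328, 328, 151, 152, 13, 214, 204, 7]
550 [320, 326, 328, 328, 329, 329, 95, 103, 14, 214, 6, 7]
600 [-9, 126, 125, -9, -9, 102, 96, 104, 16, 7, 8, 5]
650 [6, 6, 7, 6, 5, 100, 100, 105, 5, 108, 85, 85]
700 [6, 6, 4, 5, 6, 5, 381, 342, 342, 77, 85, 87]
750 [6, 5, 5, 5, 6, 5, 383, 383, 382, 344, 342, 332]
800 [4, 6, 7, 5, 5, 8, 6, 379, 383, 383, 383, 379]
850 [5, 5, 6, 6, 5, 6, 4, -9, -9, 376, 382, 383]
t 0.1 pos [226.8 473.3 303.4] F [ 0.2  0.3 -0.1] g 1.002
R x [-0.902  0.432  0.   ] y [ 0.432  0.902 -0.001] z [-0.001 -0.001 -1.   ] j [ 0.901  0.313  1.498  0.     1.331 -0.223]
[-414.4183945  -348.74957803 -256.32224236]
```

Emit:
{"fn": "move_arm", "kwargs": {
  "series": [
    [[-60, -50, -60], 0, 1],
    [[-100, -85, -100], 0, 1],
    [[-150, -125, -150], 0, 1],
    [[-190, -160, -200], 0, 1],
    [[-230, -195, -230], 0, 1],
    [[-275, -230, -257], 0, 1],
    [[-320, -270, -257], 0, 1],
    [[-360, -305, -257], 0, 1],
    [[-414, -349, -257], 0, 1],
    [[-414, -349, -257], 0, 1]
  ]
}}

```text
time_s: 1.35
eef_pos: [449.9, -22.3, 560.8]
ee_rot: [-0.0, 0.222, 0.975, 0.0]
force: [1.0, 0.8, 1.1]
grip_width: 0.999
```

```bash
python3 - <<'E'
from rig import ctrl
from h import *
s=ctrl.sense();st(s);print(shift(s,[450,-20,560]),shift(s,[450,-20,900]))
E
```

```text
t 1.35 pos [449.9 -22.3 560.8] F [1.  0.8 1.1] g 0.999
R x [-0.902  0.433  0.   ] y [0.433 0.902 0.   ] z [-0.  0. -1.] j [-0.311  0.115  1.089  0.     1.938 -1.434]
[0.93395267 2.15205482 0.80923835] [   1.03992183    2.16840024 -339.19074474]
```

Emit:
{"fn": "move_arm", "kwargs": {
  "series": [
    [[0, 0, -60], 0, 1],
    [[0, 0, -120], 0, 1],
    [[0, 0, -180], 0, 1],
    [[0, 0, -240], 0, 1],
    [[0, 0, -300], 0, 1],
    [[0, 0, -360], 0, 1],
    [[0, 0, -420], 0, 1],
    [[0, 0, -480], 0, 1]
  ]
}}

```text
time_s: 2.35
eef_pos: [367.8, -16.3, 773.2]
ee_rot: [0.01, 0.222, 0.975, 0.001]
force: [0.3, -0.5, -0.9]
grip_width: 1.002
```

```bash
python3 - <<'E'
from rig import ctrl
from h import *
s=ctrl.sense();st(s)
E
```

```text
t 2.35 pos [367.8 -16.3 773.2] F [ 0.3 -0.5 -0.9] g 1.002
R x [-0.902  0.432 -0.019] y [0.432 0.902 0.007] z [ 0.02  -0.002 -1.   ] j [-0.369  0.294  0.187  0.012  2.641 -1.482]
```

Emit:
{"fn": "move_arm", "kwargs": {
  "series": [
    [[0, 0, 50], 0, 1],
    [[0, 0, 50], 0, 1]
  ]
}}

```text
time_s: 2.6
eef_pos: [369.7, -16.6, 721.5]
ee_rot: [0.009, 0.222, 0.975, 0.002]
force: [-0.4, -0.4, 0.6]
grip_width: 0.998
```

```bash
python3 - <<'E'
from rig import ctrl
from h import *
s=ctrl.sense();st(s)
E
```

```text
t 2.6 pos [369.7 -16.6 721.5] F [-0.4 -0.4  0.6] g 0.998
R x [-0.902  0.432 -0.018] y [0.432 0.902 0.007] z [ 0.019 -0.001 -1.   ] j [-0.368  0.115  0.626  0.008  2.382 -1.485]
```

```bash
python3 - <<'E'
from rig import ctrl
from h import *
s=ctrl.sense();Rt=st(s);print(shift(s,[680,85,600]))
E
```

```text
t 2.6 pos [369.7 -16.6 721.5] F [-0.4 -0.4  0.6] g 0.998
R x [-0.902  0.432 -0.018] y [0.432 0.902 0.007] z [ 0.019 -0.001 -1.   ] j [-0.368  0.115  0.626  0.008  2.382 -1.485]
[-233.74188577  224.89680351  127.23910984]
```

Emit:
{"fn": "move_arm", "kwargs": {
  "series": [
    [[-35, 35, 20], 10, 1],
    [[-70, 70, 40], 20, 1],
    [[-105, 100, 60], 30, 1],
    [[-140, 135, 80], 40, 1],
    [[-175, 170, 95], 50, 1],
    [[-205, 200, 110], 60, 1],
    [[-234, 225, 127], 70, 1],
    [[-234, 225, 127], 74, 1],
    [[-234, 225, 127], 74, 1]
  ]
}}

```text
time_s: 3.72
eef_pos: [638.5, 79.7, 565.4]
ee_rot: [0.014, 0.763, 0.646, 0.018]
force: [0.3, 0.3, 1.0]
grip_width: 1.004
```

```bash
python3 - <<'E'
from rig import ctrl
from h import *
s=ctrl.sense();Rt=st(s)
E
```

```text
t 3.73 pos [638.5  79.7 565.4] F [0.3 0.3 1. ] g 1.004
R x [0.166 0.986 0.01 ] y [ 0.985 -0.166  0.045] z [ 0.046  0.003 -0.999] j [-0.059  0.716  0.187  0.007  2.193  0.111]
```

Emit:
{"fn": "move_arm", "kwargs": {
  "series": [
    [[0, 500, -350], 0, 1],
    [[0, 500, -350], 0, 1]
  ]
}}

```text
time_s: 3.98
eef_pos: [646.0, 54.0, 567.4]
ee_rot: [0.024, 0.763, 0.645, 0.032]
force: [-0.2, 0.5, -0.5]
grip_width: 1.003
```

```bash
python3 - <<'E'
from rig import ctrl
from h import *
s=ctrl.sense();Rt=st(s)
E
```

```text
t 3.98 pos [646.   54.  567.4] F [-0.2  0.5 -0.5] g 1.003
R x [0.166 0.986 0.018] y [ 0.983 -0.167  0.077] z [ 0.079  0.005 -0.997] j [-0.101  0.713  0.187  0.016  2.162  0.076]
```

Emit:
{"fn": "move_arm", "kwargs": {
  "series": [
    [[0, 800, -550], 0, 1],
    [[0, 800, -550], 0, 1],
    [[0, 800, -550], 0, 1],
    [[0, 800, -550], 0, 1],
    [[0, 800, -550], 0, 1],
    [[0, 800, -550], 0, 1]
  ]
}}

```text
time_s: 4.72
eef_pos: [653.9, 2.7, 567.7]
ee_rot: [0.033, 0.763, 0.644, 0.044]
force: [-0.4, -0.0, 0.3]
grip_width: 1.002
```

```bash
python3 - <<'E'
from rig import ctrl
from h import *
s=ctrl.sense();Rt=st(s)
E
```

```text
t 4.72 pos [653.9   2.7 567.7] F [-0.4 -0.   0.3] g 1.002
R x [0.165 0.986 0.024] y [ 0.98  -0.167  0.107] z [ 0.11   0.005 -0.994] j [-0.182  0.713  0.188  0.03   2.133  0.003]
```

Emit:
{"fn": "move_arm", "kwargs": {
  "series": [
    [[150, 800, -550], 0, 1]
  ]
}}

```text
time_s: 4.85
eef_pos: [657.7, 3.2, 570.8]
ee_rot: [0.044, 0.762, 0.644, 0.056]
force: [0.1, -0.1, 0.3]
grip_width: 1.003
```

Emit:
{"fn": "move_arm", "kwargs": {
  "series": [
    [[150, 800, -550], 0, 1]
  ]
}}

```text
time_s: 4.97
eef_pos: [660.0, 4.3, 575.9]
ee_rot: [0.054, 0.761, 0.643, 0.069]
force: [0.4, -0.1, 1.0]
grip_width: 1.003
```

Emit:
{"fn": "move_arm", "kwargs": {
  "series": [
    [[150, 800, -550], 0, 1]
  ]
}}

```text
time_s: 5.1
eef_pos: [661.5, 4.8, 581.8]
ee_rot: [0.064, 0.76, 0.642, 0.081]
force: [-0.1, 0.0, 0.1]
grip_width: 0.996
```

```bash
python3 - <<'E'
from rig import ctrl
from h import *
s=ctrl.sense();Rt=st(s)
E
```

```text
t 5.1 pos [661.5   4.8 581.8] F [-0.1  0.   0.1] g 0.996
R x [0.162 0.986 0.041] y [ 0.965 -0.167  0.202] z [ 0.206  0.006 -0.979] j [-0.182  0.695  0.187  0.049  2.056  0.013]
```

Emit:
{"fn": "move_arm", "kwargs": {
  "series": [
    [[130, 800, -450], 0, 1]
  ]
}}

```text
time_s: 5.22
eef_pos: [665.5, 4.0, 585.3]
ee_rot: [0.075, 0.758, 0.641, 0.094]
force: [1.1, 0.5, -0.8]
grip_width: 0.999
```

Emit:
{"fn": "move_arm", "kwargs": {
  "series": [
    [[130, 800, -450], 0, 1]
  ]
}}

```text
time_s: 5.35
eef_pos: [669.0, 3.0, 588.9]
ee_rot: [0.085, 0.757, 0.639, 0.106]
force: [-0.9, -0.0, -0.1]
grip_width: 0.999
```

Emit:
{"fn": "move_arm", "kwargs": {
  "series": [
    [[130, 800, -450], 0, 1]
  ]
}}

```text
time_s: 5.48
eef_pos: [671.1, 2.2, 594.6]
ee_rot: [0.095, 0.755, 0.638, 0.118]
force: [-0.6, -0.5, 0.3]
grip_width: 1.005
```

Emit:
{"fn": "move_arm", "kwargs": {
  "series": [
    [[130, 800, -450], 0, 1]
  ]
}}

```text
time_s: 5.6
eef_pos: [672.1, 1.5, 601.8]
ee_rot: [0.106, 0.753, 0.636, 0.131]
force: [0.2, 0.5, -0.1]
grip_width: 1.001
```

Emit:
{"fn": "move_arm", "kwargs": {
  "series": [
    [[130, 800, -400], 0, 1]
  ]
}}

```text
time_s: 5.72
eef_pos: [674.0, 1.0, 608.1]
ee_rot: [0.117, 0.751, 0.634, 0.143]
force: [-0.7, -0.3, 0.5]
grip_width: 0.996
```

Emit:
{"fn": "move_arm", "kwargs": {
  "series": [
    [[130, 800, -400], 0, 1]
  ]
}}

```text
time_s: 5.85
eef_pos: [675.1, 0.3, 615.0]
ee_rot: [0.127, 0.748, 0.632, 0.156]
force: [0.1, 0.2, 0.3]
grip_width: 1.002
```

Emit:
{"fn": "move_arm", "kwargs": {
  "series": [
    [[130, 800, -400], 0, 1]
  ]
}}

```text
time_s: 5.98
eef_pos: [675.1, -0.3, 623.4]
ee_rot: [0.138, 0.746, 0.63, 0.169]
force: [0.2, 1.1, 0.0]
grip_width: 1.001
```

```bash
python3 - <<'E'
from rig import ctrl
from h import *
s=ctrl.sense();Rt=st(s)
E
```

```text
t 5.97 pos [ 6.751e+02 -3.000e-01  6.234e+02] F [0.2 1.1 0. ] g 1.001
R x [0.15  0.986 0.078] y [ 0.893 -0.169  0.418] z [ 0.425  0.007 -0.905] j [-0.199  0.648  0.188  0.095  1.874  0.018]
```

Emit:
{"fn": "move_arm", "kwargs": {
  "series": [
    [[130, 800, -350], 0, 1]
  ]
}}

```text
time_s: 6.1
eef_pos: [676.1, -0.8, 631.0]
ee_rot: [0.149, 0.743, 0.627, 0.182]
force: [0.7, -0.2, 0.1]
grip_width: 0.999
```

Emit:
{"fn": "move_arm", "kwargs": {
  "series": [
    [[130, 800, -350], 0, 1]
  ]
}}

```text
time_s: 6.22
eef_pos: [676.3, -1.3, 639.1]
ee_rot: [0.159, 0.74, 0.624, 0.194]
force: [0.9, -0.4, 1.5]
grip_width: 0.999
```

```bash
python3 - <<'E'
from rig import ctrl
from h import *
s=ctrl.sense();Rt=st(s)
print(shift(s,[400,365,420]))
E
```

```text
t 6.22 pos [676.3  -1.3 639.1] F [ 0.9 -0.4  1.5] g 0.999
R x [0.145 0.985 0.089] y [ 0.862 -0.17   0.478] z [ 0.486  0.007 -0.874] j [-0.204  0.631  0.188  0.109  1.824  0.019]
[ 301.57303522 -404.9530453    59.82544855]
```

Emit:
{"fn": "move_arm", "kwargs": {
  "series": [
    [[30, -40, 6], 0, 1],
    [[60, -80, 12], 0, 1],
    [[90, -122, 18], 0, 1],
    [[120, -162, 24], 0, 1],
    [[150, -203, 30], 0, 0.8],
    [[180, -243, 36], 0, 0.8],
    [[210, -284, 42], 0, 0.6],
    [[240, -325, 48], 0, 0.6],
    [[270, -365, 54], 0, 0.6],
    [[300, -405, 60], 0, 0.6]
  ]
}}

```text
time_s: 7.48
eef_pos: [398.2, 364.5, 419.6]
ee_rot: [0.158, 0.74, 0.624, 0.194]
force: [1.7, 0.3, -0.7]
grip_width: 0.597
```

```bash
python3 - <<'E'
from rig import ctrl
from h import *
s=ctrl.sense();Rt=st(s)
m=ctrl.camera_model("wrist");p,d=ctrl.capture("wrist")
cv2.imwrite("pics/w1.png",p[:,:,::-1]);np.savez("w1.npz",p=p,d=d,**m)
print(m['fov_y'],m['cx'],m['cy'],(d>0).mean());print('cam at',-cam(m)[3].T@m['tvec'],'axis',cam(m)[3][2])
E
```

```text
t 7.47 pos [398.2 364.5 419.6] F [ 1.7  0.3 -0.7] g 0.597
R x [0.145 0.985 0.09 ] y [ 0.862 -0.17   0.477] z [ 0.485  0.008 -0.874] j [ 0.619  0.154  1.459 -0.31   1.119  0.865]
65.70646984690485 318.22760298969865 235.6721347190993 0.9960123697916666
cam at [376.48494569 446.06142649 487.02177711] axis [ 0.41183694 -0.31348342 -0.85563922]
```

View pics/w1.png

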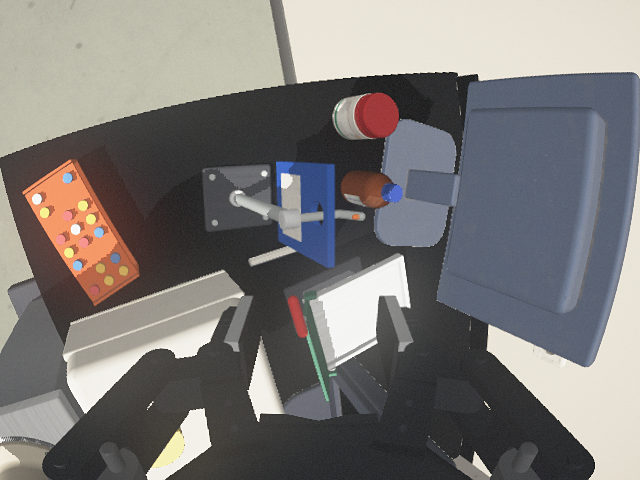

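The wrist view shows the carrier's back and top edge at about (305,215), the orange barb at (356,216), the lever at (297,316) and the leaf at (320,345). I'll measure the carrier and nest from this picture.

```bash
cat > meas.py <<'E'
from h import *
def plane(w,it=6,t=1.2):
    w=w[np.isfinite(w).all(1)]
    for _ in range(it):
        c=w.mean(0);n=np.linalg.svd(w-c,full_matrices=False)[2][2];e=(w-c)@n
        w=w[abs(e-np.median(e))<max(t,2*e.std())]
    return n,c,w,e.std()
E
python3 - <<'E'
from meas import *
z=np.load("w1.npz");p,d=z['p'],z['d'];m={k:z[k] for k in('fov_y','cx','cy','rvec','tvec')};
W=cloud(m,d,True);M=masks(p);Z=W[...,2]
box=lambda x0,x1,y0,y1,z0,z1:(W[...,0]>x0)&(W[...,0]<x1)&(W[...,1]>y0)&(W[...,1]<y1)&(Z>z0)&(Z<z1)
c=M['blue']&box(490,570,290,420,60,230)
n,cc,w,e=plane(W[c]);print('carrier',n.round(3),np.degrees(np.arctan2(n[1],n[0])),cc.round(1),len(w),e, w.min(0).round(),w.max(0).round())
t=c&(Z>197); w=W[t];print('top edge',len(w),w.mean(0).round(1),w.min(0).round(1),w.max(0).round(1))
r=cv2.minAreaRect(w[:,:2].astype(np.float32));print(r,cv2.boxPoints(r).round(1))
print('zs',np.percentile(W[c][:,2],[1,5,50,90,99]))
o=M['orange']&box(530,570,320,370,190,230);print('barb',W[o].mean(0).round(1) if o.any() else None)
s=p.astype(int);gr=box(470,570,335,380,180,226)&~c&((s.max(-1)-s.min(-1))<30)
w=W[gr]
for a,b in((470,480),(480,490),(490,500),(502,510),(510,518),(530,538),(538,544),(544,550),(550,556),(556,562)):
    q=w[(w[:,0]>a)&(w[:,0]<b)]
    if len(q):print(a,b,len(q),q.mean(0).round(1),q[:,2].max().round(1),q[:,1].min().round(1),q[:,1].max().round(1))
n,cc,w,e=plane(W[M['green']&box(490,560,90,240,95,160)]);print('leaf',n.round(3),cc.round(1),len(w),e)
w=W[M['red']&box(470,510,200,290,130,180)];c0=w.mean(0);v=np.linalg.svd(w-c0)[2][0];tt=(w-c0)@v;print('lever',c0.round(1),v.round(3),w.min(0).round(),w.max(0).round(),(c0+v*(tt.min()+tt.max())/2).round(1))
b=box(530,720,90,250,85,104)&(s.min(-1)>140);b=cv2.morphologyEx(b.astype(np.uint8),cv2.MORPH_OPEN,np.ones((3,3)))
w=W[b>0];r=cv2.minAreaRect(w[:,:2].astype(np.float32));print('bed',r,cv2.boxPoints(r).round(1),np.median(w[:,2]))
E
```

```text
carrier [-0.984  0.178  0.001] 169.7467518832822 [531.9 384.1 155.7] 1021 0.47978265529835856 [518. 309.  79.] [536. 402. 201.]
top edge 499 [533.1 373.3 199.6] [524.  333.6 197.1] [541.8 401.3 201.5]
((532.4277954101562, 367.28106689453125), (69.43256378173828, 9.49941349029541), 79.01616668701172) [[521.2 334.1]
 [530.5 332.3]
 [543.7 400.5]
 [534.4 402.3]]
zs [ 81.90261176  87.97775542 179.37241786 200.04603578 200.82610419]
barb None
480 490 164 [487.5 362.2 192.5] 199.0 354.0 370.6
490 500 200 [495.  362.4 195.8] 199.3 352.2 370.3
502 510 58 [506.4 360.1 192.3] 195.8 355.0 368.9
510 518 69 [513.9 358.1 192.1] 194.1 353.7 362.1
538 544 36 [541.7 352.7 192.2] 196.0 349.0 355.9
544 550 100 [547.  351.6 198.4] 206.5 346.8 355.1
550 556 54 [553.2 351.1 209.7] 214.8 346.4 354.3
556 562 14 [556.7 351.1 213.1] 215.0 347.9 353.3
leaf [-0.743 -0.031 -0.669] [509.2 134.2 145.4] 35 0.880450529373897
lever [490.1 255.8 161.2] [-0.05   0.998 -0.024] [486. 223. 155.] [496. 271. 164.] [490.5 246.9 161.4]
bed ((617.4080810546875, 169.6492919921875), (159.39064025878906, 121.83063507080078), 3.458146572113037) [[534.2 225.6]
 [541.5 104. ]
 [700.6 113.7]
 [693.3 235.3]] 89.3559886777521
```

```bash
python3 - <<'E'
from rig import ctrl
from h import *
s=ctrl.sense();Rt=st(s)
T=np.array([512.6,385.8,237.7])
print(shift(s,T-90*Rt[:,2]),shift(s,T))
E
```

```text
t 7.53 pos [395.2 367.4 416.4] F [-2.6  2.7 -3. ] g 0.604
R x [0.142 0.986 0.088] y [ 0.865 -0.167  0.473] z [ 0.481  0.009 -0.877] j [ 0.626  0.156  1.463 -0.31   1.119  0.87 ]
[ 19.10864544  14.09220209 123.27023056] [ 19.10864544  14.09220209 213.27023056]
```

Emit:
{"fn": "move_arm", "kwargs": {
  "series": [
    [[10, 7, 60], 0, 0.6],
    [[17, 13, 118], 0, 0.6],
    [[17, 13, 118], 0, 0.6],
    [[17, 13, 118], 0, 0.6]
  ]
}}

```text
time_s: 8.02
eef_pos: [470.0, 379.0, 325.9]
ee_rot: [0.159, 0.74, 0.624, 0.195]
force: [0.9, 0.5, 1.2]
grip_width: 0.598
```

```bash
python3 - <<'E'
from rig import ctrl
from h import *
s=ctrl.sense();Rt=st(s)
T=np.array([512.6,385.8,237.7])
print(shift(s,T-90*Rt[:,2]),shift(s,T))
m=ctrl.camera_model("wrist");p,d=ctrl.capture("wrist")
cv2.imwrite("pics/w2.png",p[:,:,::-1]);np.savez("w2.npz",p=p,d=d,**m)
s=ctrl.sense();print(shift(s,T))
E
```

```text
t 8.03 pos [470.  379.  325.9] F [0.9 0.5 1.2] g 0.598
R x [0.145 0.985 0.09 ] y [ 0.862 -0.17   0.478] z [ 0.486  0.008 -0.874] j [ 0.562  0.339  1.465 -0.322  0.92   0.873]
[ 4.90391832 -6.58807633  7.8559085 ] [ 4.90391832 -6.58807633 97.8559085 ]
[ 4.70901948 -6.8311654  98.50034076]
```

View pics/w2.png

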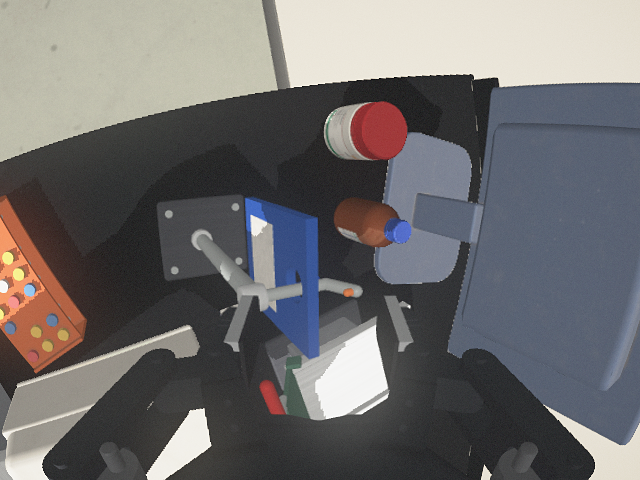

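```bash
python3 - <<'E'
from meas import *
z=np.load("w2.npz");p,d=z['p'],z['d'];m={k:z[k] for k in('fov_y','cx','cy','rvec','tvec')};
W=cloud(m,d,True);M=masks(p);Z=W[...,2]
box=lambda x0,x1,y0,y1,z0,z1:(W[...,0]>x0)&(W[...,0]<x1)&(W[...,1]>y0)&(W[...,1]<y1)&(Z>z0)&(Z<z1)
c=M['blue']&box(490,570,290,420,60,230)
n,cc,w,e=plane(W[c]);print('carrier',n.round(3),np.degrees(np.arctan2(n[1],n[0])),cc.round(1),len(w),e)
t=c&(Z>198); w=W[t];r=cv2.minAreaRect(w[:,:2].astype(np.float32));print(len(w),np.median(w[:,2]),r,cv2.boxPoints(r).round(1))
s=p.astype(int);gr=box(470,570,335,380,180,226)&~c&((s.max(-1)-s.min(-1))<30)
w=W[gr]
for a,b in((480,490),(490,500),(502,510),(510,518),(530,538),(538,544),(544,550),(550,556),(556,562)):
    q=w[(w[:,0]>a)&(w[:,0]<b)]
    if len(q):print(a,b,len(q),q.mean(0).round(1),q[:,2].max().round(1),q[:,1].min().round(1),q[:,1].max().round(1))
E
```

```text
carrier [-0.986  0.169  0.008] 170.24567348901593 [532.4 384.3 161.4] 1346 0.8022150641890274
922 199.73319922789642 ((532.7715454101562, 370.1428527832031), (65.10289001464844, 8.969417572021484), 78.87320709228516) [[522.1 339.1]
 [530.9 337.3]
 [543.5 401.2]
 [534.7 402.9]]
480 490 91 [488.  367.1 189.1] 196.9 359.1 371.2
490 500 304 [496.  365.5 194. ] 199.0 352.4 371.1
502 510 152 [506.1 360.9 192.2] 197.1 355.3 368.9
510 518 144 [514.  358.6 191.9] 193.8 353.8 362.1
538 544 79 [541.7 353.3 192.1] 194.8 348.8 356.8
544 550 200 [547.  352.9 197.8] 206.3 346.6 356.5
550 556 144 [553.2 352.3 208.9] 214.8 346.3 355.1
556 562 28 [557.4 351.  213.2] 215.0 348.0 353.6
```

Emit:
{"fn": "move_arm", "kwargs": {
  "series": [
    [[5, -7, 30], 0, 0.6],
    [[5, -7, 65], 0, 0.6],
    [[5, -7, 98], 0, 0.6],
    [[5, -7, 98], 0, 0.6],
    [[5, -7, 98], 0, 0.6]
  ]
}}

```text
time_s: 8.7
eef_pos: [512.0, 386.2, 238.2]
ee_rot: [0.159, 0.74, 0.624, 0.195]
force: [0.1, 0.7, 0.9]
grip_width: 0.599
```

```bash
python3 - <<'E'
from rig import ctrl
from h import *
s=ctrl.sense();Rt=st(s)
T=np.array([512.6,385.8,237.7])
print(shift(s,T))
m=ctrl.camera_model("wrist");p,d=ctrl.capture("wrist")
cv2.imwrite("pics/w3.png",p[:,:,::-1]);np.savez("w3.npz",p=p,d=d,**m)
E
```

```text
t 8.7 pos [512.  386.2 238.2] F [0.1 0.7 0.9] g 0.599
R x [0.144 0.985 0.09 ] y [ 0.862 -0.17   0.478] z [ 0.487  0.009 -0.874] j [ 0.533  0.495  1.474 -0.357  0.754  0.911]
[-0.31706295  0.31309258  0.75557829]
```

View pics/w3.png

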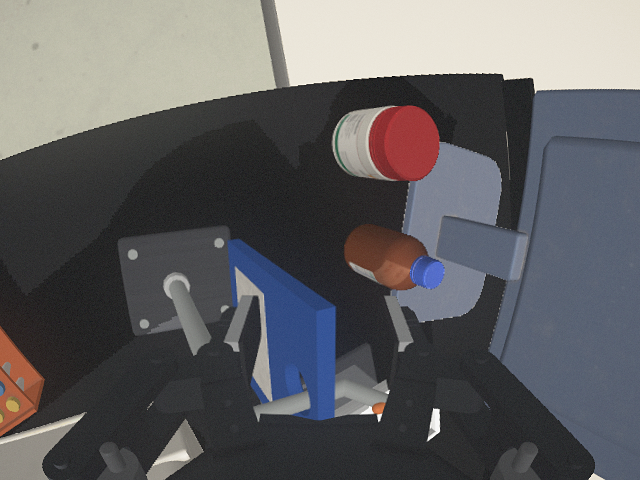

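The fingers (240,320 and 400,320) straddle the plate's upper edge (about 320,330), clear of the hook. Closing now.

Emit:
{"fn": "move_arm", "kwargs": {
  "force": 30,
  "series": [
    [[0, 0, 0], 0, 0.45],
    [[0, 0, 0], 0, 0.35],
    [[0, 0, 0], 0, 0.28],
    [[0, 0, 0], 0, 0.22],
    [[0, 0, 0], 0, 0.16],
    [[0, 0, 0], 0, 0.1],
    [[0, 0, 0], 0, 0],
    [[0, 0, 0], 0, 0]
  ]
}}

```text
time_s: 9.75
eef_pos: [512.2, 385.7, 235.6]
ee_rot: [0.158, 0.74, 0.625, 0.193]
force: [0.8, 0.6, 0.7]
grip_width: 0.086
```

```bash
python3 - <<'E'
from rig import ctrl
from h import *
s=ctrl.sense();Rt=st(s)
m=ctrl.camera_model("wrist");p,d=ctrl.capture("wrist")
cv2.imwrite("pics/w4.png",p[:,:,::-1]);np.savez("w4.npz",p=p,d=d,**m)
E
```

```text
t 9.75 pos [512.2 385.7 235.6] F [0.8 0.6 0.7] g 0.086
R x [0.145 0.985 0.088] y [ 0.863 -0.17   0.476] z [ 0.484  0.007 -0.875] j [ 0.532  0.498  1.475 -0.358  0.753  0.911]
```

View pics/w4.png

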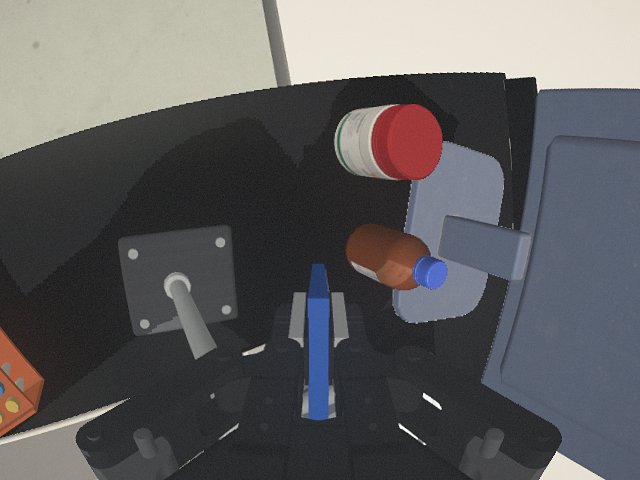

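```bash
cat > path.py <<'E'
from h import *
e=np.array([.985,-.174,0]);up=np.array([0,0,1.])
S=np.array([493,361.5,0])
def caps(a,b,r,k=40):
    t=np.linspace(0,1,k);c=a+(b-a)*t[:,None];ph=np.random.default_rng(0).normal(size=(60,3));ph/=np.linalg.norm(ph,axis=1)[:,None]
    return (c[:,None]+r*ph).reshape(-1,3)
B=S+50*e+190*up;T=S+60*e+212*up
rod=np.r_[caps(S+15*e+190*up,B,4,60),caps(B,T,4)]
H1=np.r_[rod,caps(T,T-6.5*e,2.5)]
rr=(T-B)/np.linalg.norm(T-B);pp=-e*rr[2]+up*(rr@e)
H2=np.r_[rod,caps(T,T+6.5*pp,2.5)]
def clr(E,n,H):
    q=H-E;k=abs(q@n)<4.2
    if not k.any():return 13
    q=q[k];return 13-np.linalg.norm(q-np.outer(q@n,n),axis=1).max()
E
python3 - <<'E'
from path import *
for el in (28.5,):
  n=np.array([.863,-.17,.476]);n/=np.linalg.norm(n);l=np.cross(up,n);l/=np.linalg.norm(l);u=np.cross(l,n)
  print(n,l,u)
  # axis param: E = axis point + du*u
  for s in [-12,-8,-4,0,3,6,9,12,15,18,21,24,27,30,34]:
    A=B+(e*s if s<0 else rr*s)
    best=max(((min(clr(A+du*u+dn*0,n,H1),clr(A+du*u,n,H2)),du) for du in np.arange(-9,5,.5)))
    A2=A+best[1]*u
    print(s,[round(x,2) for x in best],'E',A2.round(1),'at du=0',round(clr(A,n,H1),2),round(clr(A,n,H2),2))
E
```

```text
[ 0.8628943  -0.16997918  0.4759417 ] [ 0.19327306  0.98114501 -0.        ] [ 0.46696782 -0.09198671 -0.87947683]Traceback (most recent call last):
  File "<stdin>", line 8, in <module>
  File "<stdin>", line 8, in <genexpr>
NameError: name 'dn' is not defined. Did you mean: 'du'?
```

```bash
python3 - <<'E'
from rig import ctrl
from h import *
for n,b in (("scene",(225,150,345,240)),("top",(140,180,260,270))):
    p,d=ctrl.capture(n);np.savez(n+"1.npz",p=p,d=d)
    x0,y0,x1,y1=b;cv2.imwrite(f"pics/{n}1.png",cv2.resize(p[y0:y1,x0:x1],(780,585),interpolation=cv2.INTER_CUBIC)[:,:,::-1])
E
```

```text
(no output)
```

View pics/scene1.png

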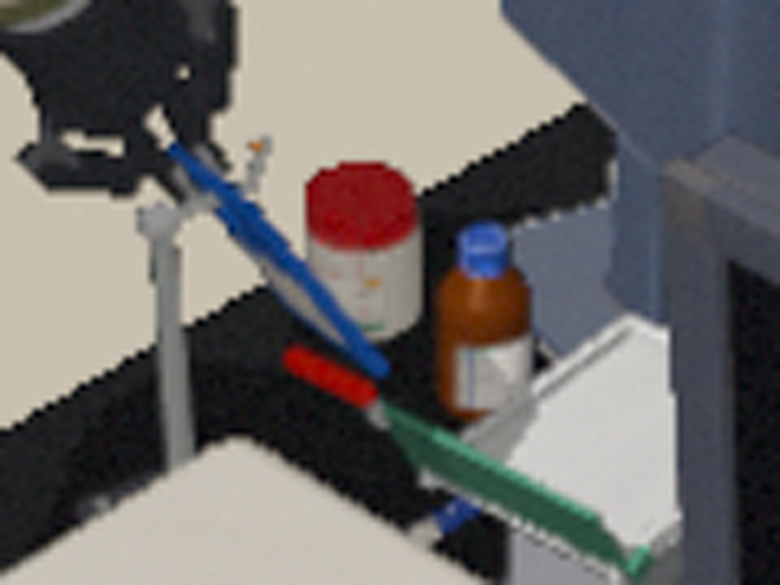

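View pics/top1.png

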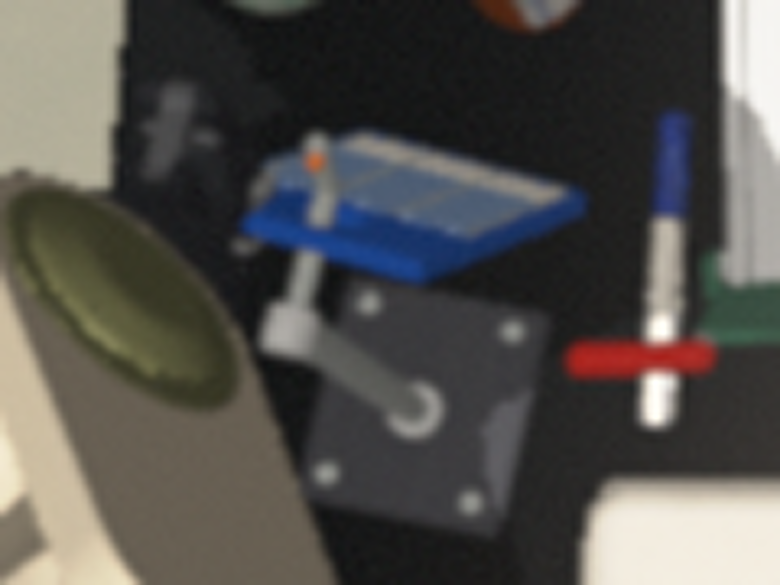

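The carrier is now tilted between the fingers with its lower edge outward, and the hook still passes through the eye. I'll measure its extents in the tilted plane and compute the clearance along the path.

```bash
python3 - <<'E'
from rig import ctrl
from path import *
s=ctrl.sense();Rt=st(s)
n=Rt[:,1];l=np.cross(up,n);l/=np.linalg.norm(l);u=np.cross(l,n)
G=s['eef_pos']+54*Rt[:,2]
for nm,f in (("scene",0),("top",0),("w4",1)):
    z=np.load(nm+("1.npz" if not f else ".npz"));p,d=z['p'],z['d']
    m=ctrl.camera_model(nm) if not f else {k:z[k] for k in('fov_y','cx','cy','rvec','tvec')}
    W=cloud(m,d,bool(f));M=masks(p)
    q=W-G;c=np.stack([q@l,q@u,q@n],-1)
    k=(abs(c[...,2])<9)&(c[...,0]>-110)&(c[...,0]<30)&(c[...,1]>-35)&(c[...,1]<125)&(M['blue'] if f==1 else (p[...,2].astype(int)>p[...,0]+20))
    w=c[k];print(nm,len(w),'l',np.percentile(w[:,0],[.5,2,98,99.5]).round(1),'u',np.percentile(w[:,1],[.5,2,98,99.5]).round(1),'n',np.percentile(w[:,2],[5,50,95]).round(1))
for s_ in [-15,-12,-8,-4,0,3,6,9,12,15,18,21,24,27,30,34]:
    A=B+(e*s_ if s_<0 else rr*s_)
    best=max(((min(clr(A+du*u,n,H1),clr(A+du*u,n,H2)),du) for du in np.arange(-9,5,.5)))
    print(s_,[round(x,2) for x in best],'E-G',[(float(((A+best[1]*u)-G)@v).__round__(1)) for v in (l,u,n)],'du=0',round(clr(A,n,H1),2),round(clr(A,n,H2),2))
E
```

```text
t 9.9 pos [512.2 385.7 235.6] F [0.7 0.7 0.4] g 0.086
R x [0.145 0.985 0.088] y [ 0.863 -0.17   0.476] z [ 0.484  0.007 -0.875] j [ 0.532  0.498  1.475 -0.358  0.753  0.911]
scene 195 l [-103.  -101.2    4.5   16.9] u [-24.6 -22.2 100.5 107.9] n [-3.3 -1.   4.9]
top 557 l [-99.7 -97.4  -8.4  -0.5] u [-27.1 -24.2  80.2  87.5] n [-6.1  0.8  2.2]
w4 2672 l [-32.6 -31.5  16.4  16.9] u [-14.5 -13.9  79.2 101.9] n [-3.7 -0.4  3. ]
-15 [np.float64(6.38), np.float64(0.0)] E-G [-32.2, -3.7, -3.3] du=0 6.38 6.38
-12 [np.float64(6.31), np.float64(0.0)] E-G [-32.1, -2.3, -0.7] du=0 6.31 6.31
-8 [np.float64(6.32), np.float64(0.0)] E-G [-32.0, -0.4, 2.8] du=0 6.32 6.32
-4 [np.float64(6.61), np.float64(-0.5)] E-G [-32.0, 1.0, 6.3] du=0 6.51 6.51
0 [np.float64(6.87), np.float64(-2.0)] E-G [-31.9, 1.4, 9.9] du=0 4.88 4.88
3 [np.float64(5.91), np.float64(-1.0)] E-G [-31.9, 0.6, 12.2] du=0 4.92 4.92
6 [np.float64(5.19), np.float64(-0.5)] E-G [-31.8, -0.7, 14.6] du=0 4.92 4.92
9 [np.float64(2.39), np.float64(-3.0)] E-G [-31.8, -5.0, 17.0] du=0 -0.17 4.99
12 [np.float64(1.95), np.float64(-3.5)] E-G [-31.8, -7.3, 19.4] du=0 0.09 -1.33
15 [np.float64(2.32), np.float64(-2.5)] E-G [-31.8, -8.1, 21.8] du=0 1.91 -0.18
18 [np.float64(3.19), np.float64(-2.0)] E-G [-31.7, -9.5, 24.2] du=0 3.72 1.63
21 [np.float64(4.25), np.float64(-1.0)] E-G [-31.7, -10.3, 26.6] du=0 5.24 3.44
24 [np.float64(5.25), np.float64(0.0)] E-G [-31.7, -11.1, 29.0] du=0 5.3 5.25
27 [np.float64(6.69), np.float64(1.5)] E-G [-31.7, -11.4, 31.4] du=0 5.36 5.36
30 [np.float64(8.84), np.float64(3.5)] E-G [-31.7, -11.2, 33.8] du=0 5.42 5.42
34 [np.float64(10.34), np.float64(4.5)] E-G [-31.6, -12.6, 37.0] du=0 5.98 5.98
```

Emit:
{"fn": "move_arm", "kwargs": {
  "force": 60,
  "series": [
    [[0, 0, 0], 0, 0],
    [[0, 0, -4], 0, 0],
    [[0, 0, -7.5], 0, 0],
    [[0, 0, -7.5], 0, 0],
    [[-0.3, 3, -6], 0, 0],
    [[-0.4, 6.3, -4.6], 0, 0],
    [[-0.4, 9.9, -4.2], 0, 0],
    [[-0.3, 12.2, -5], 0, 0],
    [[-0.2, 14.6, -6.3], 0, 0],
    [[-0.2, 14.6, -6.3], 0, 0]
  ]
}}

```text
time_s: 11.15
eef_pos: [521.8, 383.0, 248.3]
ee_rot: [0.158, 0.74, 0.624, 0.194]
force: [0.4, -0.8, -1.4]
grip_width: 0.08
```

```bash
python3 - <<'E'
from rig import ctrl
from h import *
s=ctrl.sense();Rt=st(s);print(Rt.T@(s['eef_pos']-np.array([512.2,385.7,235.6])))
for n,b in (("scene",(225,150,305,210)),("top",(150,180,250,255))):
    p,d=ctrl.capture(n);np.savez(n+"2.npz",p=p,d=d)
    x0,y0,x1,y1=b;cv2.imwrite(f"pics/{n}2.png",cv2.resize(p[y0:y1,x0:x1],(780,585),interpolation=cv2.INTER_CUBIC)[:,:,::-1])
E
```

```text
t 11.15 pos [521.8 383.  248.3] F [ 0.4 -0.8 -1.4] g 0.08
R x [0.145 0.985 0.089] y [ 0.863 -0.17   0.476] z [ 0.484  0.007 -0.875] j [ 0.519  0.495  1.443 -0.339  0.781  0.879]
[-0.16714024 14.8500619  -6.48488354]
```

View pics/scene2.png

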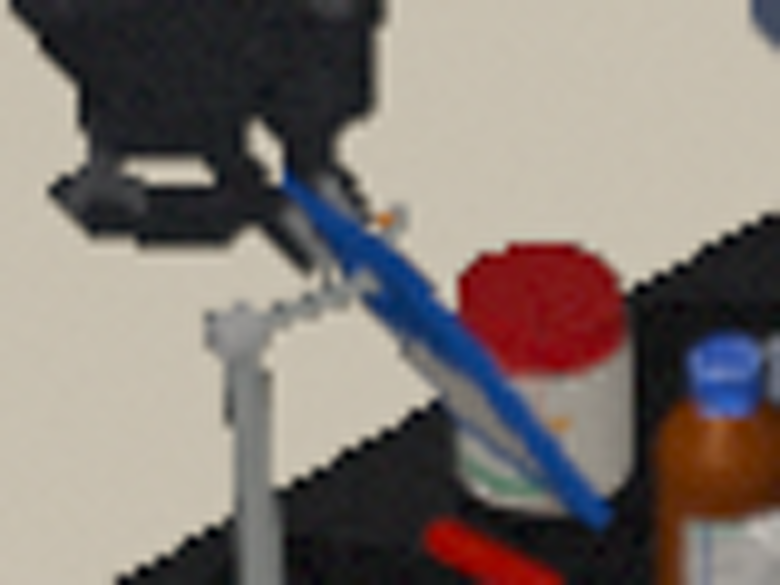

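View pics/top2.png

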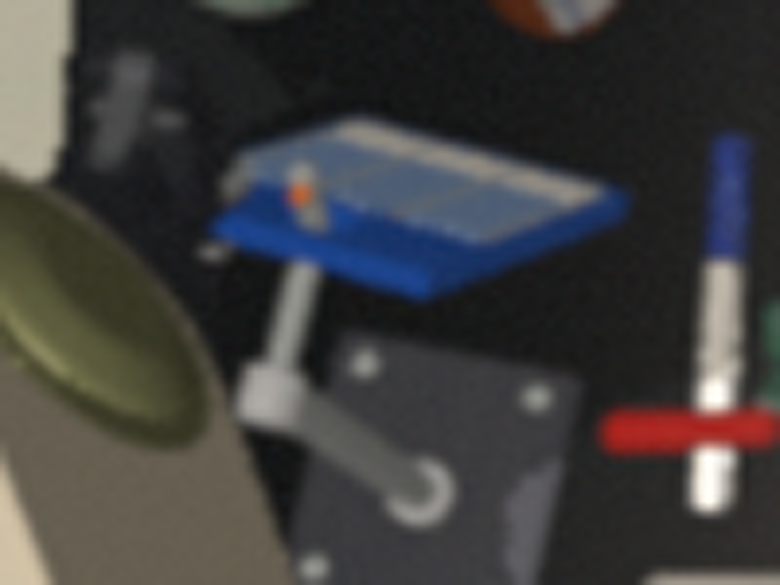

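Emit:
{"fn": "move_arm", "kwargs": {
  "series": [
    [[0.5, 2.4, -4.3], 0, 0],
    [[0.8, 4.8, -6.6], 0, 0],
    [[0.9, 7.2, -7.4], 0, 0],
    [[0.9, 7.2, -7.4], 0, 0]
  ]
}}

```text
time_s: 11.75
eef_pos: [524.9, 382.5, 258.7]
ee_rot: [0.159, 0.74, 0.624, 0.194]
force: [1.7, -0.6, -2.6]
grip_width: 0.079
```

```bash
python3 - <<'E'
from rig import ctrl
from h import *
s=ctrl.sense();Rt=st(s);print(Rt.T@(s['eef_pos']-np.array([521.8,383,248.3])),s['wrist_torque'].round(2))
E
```

```text
t 11.75 pos [524.9 382.5 258.7] F [ 1.7 -0.6 -2.6] g 0.079
R x [0.145 0.985 0.089] y [ 0.862 -0.17   0.477] z [ 0.485  0.007 -0.874] j [ 0.516  0.489  1.424 -0.33   0.803  0.864]
[ 0.91707013  7.71489251 -7.64786084] [-0.03  0.12  0.02]
```

Emit:
{"fn": "move_arm", "kwargs": {
  "series": [
    [[0.1, 2.4, -1.3], 0, 0],
    [[0.3, 4.8, -2.2], 0, 0],
    [[0.4, 7.2, -3.0], 0, 0],
    [[0.4, 9.6, -3.4], 0, 0],
    [[0.4, 9.6, -3.4], 0, 0]
  ]
}}

```text
time_s: 12.38
eef_pos: [531.3, 381.3, 265.8]
ee_rot: [0.158, 0.74, 0.624, 0.193]
force: [-1.3, 0.6, -2.0]
grip_width: 0.082
```

```bash
python3 - <<'E'
from rig import ctrl
from h import *
s=ctrl.sense();Rt=st(s);print(Rt.T@(s['eef_pos']-np.array([524.9,382.5,258.7])),s['wrist_torque'].round(2))
for n,b in (("scene",(225,150,305,210)),("top",(150,180,250,255))):
    p,d=ctrl.capture(n);np.savez(n+"3.npz",p=p,d=d)
    x0,y0,x1,y1=b;cv2.imwrite(f"pics/{n}3.png",cv2.resize(p[y0:y1,x0:x1],(780,585),interpolation=cv2.INTER_CUBIC)[:,:,::-1])
E
```

```text
t 12.38 pos [531.3 381.3 265.8] F [-1.3  0.6 -2. ] g 0.082
R x [0.145 0.985 0.088] y [ 0.863 -0.17   0.476] z [ 0.484  0.007 -0.875] j [ 0.508  0.491  1.401 -0.319  0.821  0.845]
[ 0.34799042  9.13372634 -3.09713894] [ 0.09  0.33 -0.08]
```

View pics/top3.png

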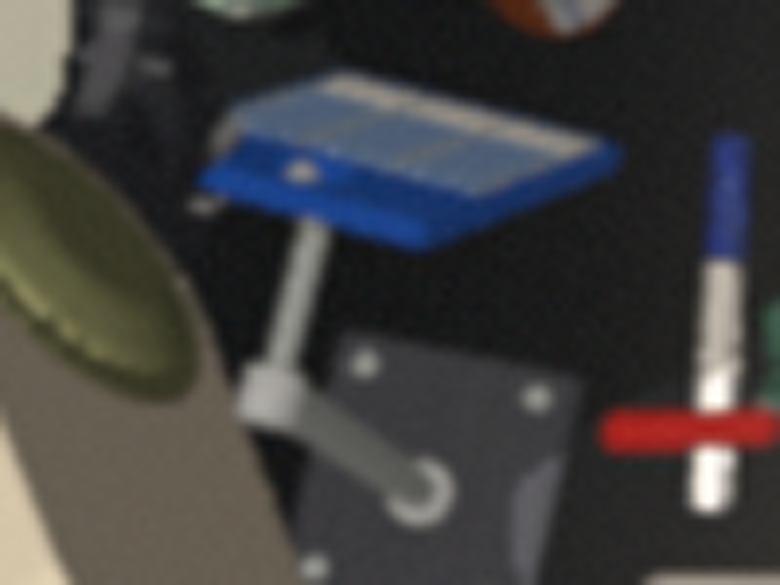

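View pics/scene3.png

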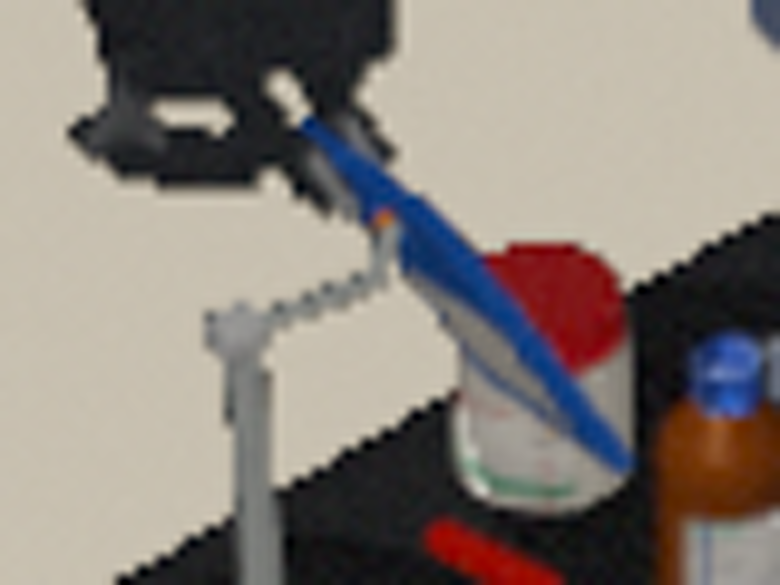

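Emit:
{"fn": "move_arm", "kwargs": {
  "series": [
    [[0, 2.4, 0], 0, 0],
    [[0, 5.6, -1], 0, 0],
    [[0, 9, -3], 0, 0],
    [[0, 9, -3], 0, 0]
  ]
}}

```text
time_s: 12.98
eef_pos: [537.7, 379.7, 272.9]
ee_rot: [0.159, 0.74, 0.624, 0.194]
force: [-0.1, -0.5, -1.4]
grip_width: 0.081
```

```bash
python3 - <<'E'
from rig import ctrl
from h import *
s=ctrl.sense();Rt=st(s);print(Rt.T@(s['eef_pos']-np.array([531.3,381.3,265.8])),s['wrist_torque'].round(2))
for n,b in (("scene",(225,150,305,210)),):
    p,d=ctrl.capture(n);np.savez(n+"4.npz",p=p,d=d)
    x0,y0,x1,y1=b;cv2.imwrite(f"pics/{n}4.png",cv2.resize(p[y0:y1,x0:x1],(780,585),interpolation=cv2.INTER_CUBIC)[:,:,::-1])
E
```

```text
t 12.97 pos [537.7 379.7 272.9] F [-0.1 -0.5 -1.4] g 0.081
R x [0.145 0.985 0.089] y [ 0.863 -0.17   0.476] z [ 0.485  0.007 -0.875] j [ 0.501  0.493  1.379 -0.309  0.838  0.827]
[ 0.01226649  9.21230127 -3.12828462] [0.05 0.37 0.02]
```

View pics/scene4.png

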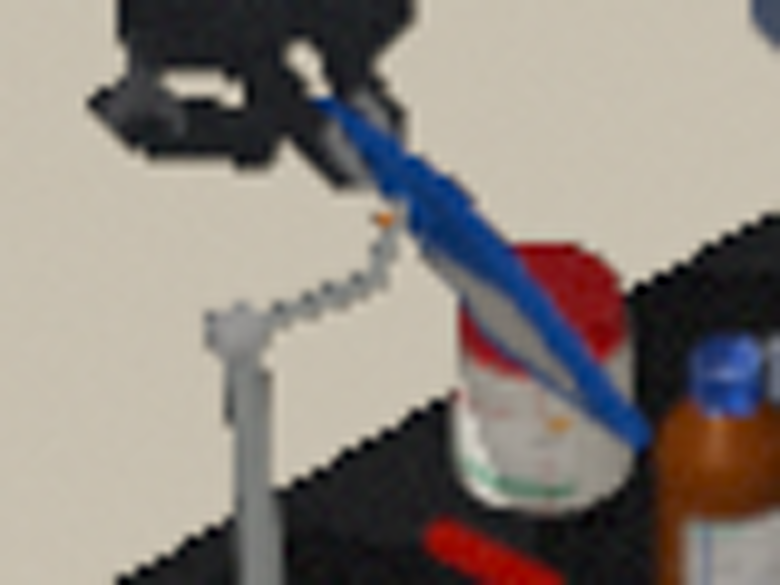

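Emit:
{"fn": "move_arm", "kwargs": {
  "series": [
    [[0, 8, -3], 0, 0],
    [[0, 18, -8], 0, 0],
    [[0, 32, -16], 0, 0],
    [[0, 50, -35], 0, 0],
    [[0, 70, -65], 0, 0],
    [[0, 85, -100], 0, 0],
    [[0, 100, -130], 0, 0],
    [[0, 100, -130], 0, 0]
  ]
}}

```text
time_s: 14.02
eef_pos: [561.2, 361.6, 437.8]
ee_rot: [0.159, 0.74, 0.624, 0.196]
force: [0.8, 0.2, -2.5]
grip_width: 0.082
```

```bash
python3 - <<'E'
from rig import ctrl
from h import *
z=np.load("top0.npz");W=cloud(ctrl.camera_model("top"),z['d'])
k=(W[...,2]>200)&(W[...,0]>450)&(W[...,0]<680)&(W[...,1]>0)&(W[...,1]<200);w=W[k];print('monitor',np.percentile(w,[.5,99.5],axis=0).round())
s=ctrl.sense();Rt=st(s);print(s['wrist_torque'].round(2))
for n,b in (("scene",(195,90,355,210)),("top",(130,130,310,265))):
    p,d=ctrl.capture(n);np.savez(n+"5.npz",p=p,d=d)
    x0,y0,x1,y1=b;cv2.imwrite(f"pics/{n}5.png",cv2.resize(p[y0:y1,x0:x1],(780,585),interpolation=cv2.INTER_CUBIC)[:,:,::-1])
E
```

```text
monitor [[522.   0. 203.]
 [569.  85. 328.]]
t 14.03 pos [561.2 361.6 437.8] F [ 0.8  0.2 -2.5] g 0.082
R x [0.145 0.985 0.092] y [ 0.86  -0.171  0.481] z [ 0.489  0.009 -0.872] j [ 0.454  0.429  1.052 -0.223  1.198  0.656]
[0.05 0.39 0.02]
```

View pics/scene5.png

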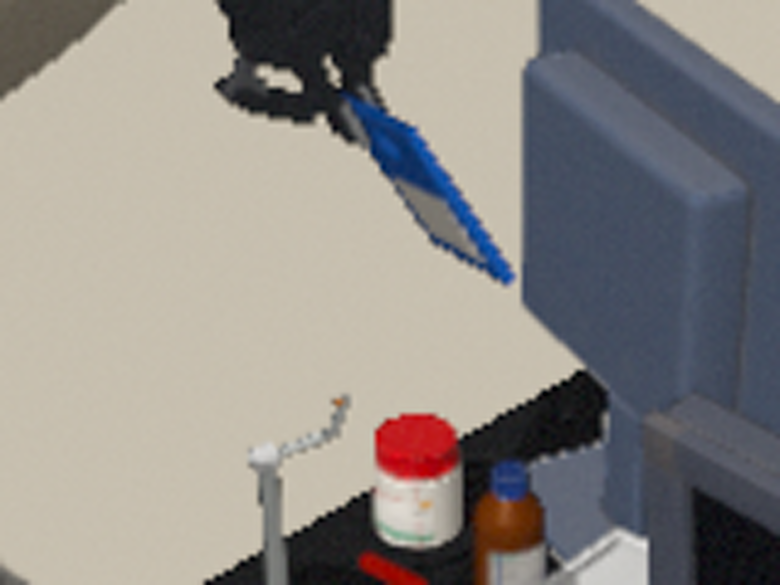

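View pics/top5.png

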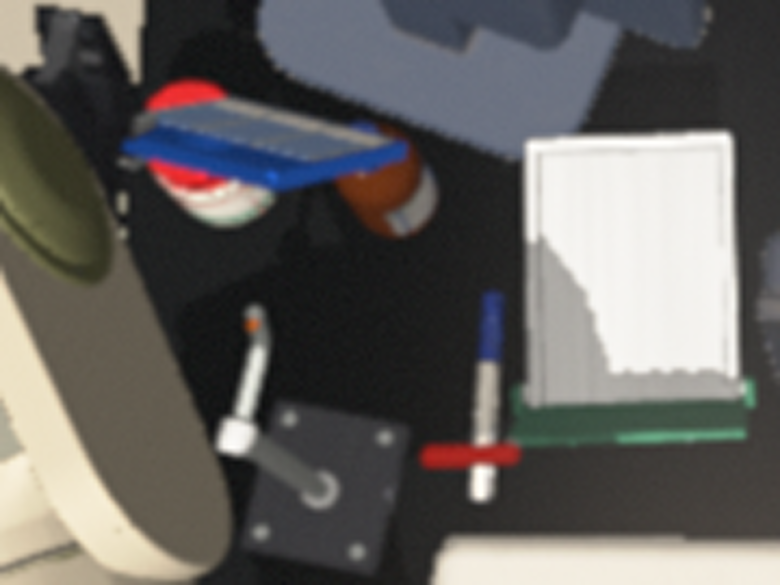

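```bash
cat > place.py <<'E'
from h import *
Rt0=np.array([[.145,.985,.088],[.863,-.17,.476],[.484,.007,-.875]]).T
up=np.array([0,0,1.])
n0=Rt0[:,1];l0=np.cross(up,n0);l0/=np.linalg.norm(l0);u0=np.cross(l0,n0)
lt,ut,nt=Rt0.T@l0,Rt0.T@u0,Rt0.T@n0
foot_t=np.array([0,0,54])-31.1*lt+105.5*ut
yawn=np.radians(3);f=np.array([np.cos(yawn),np.sin(yawn),0]);g=np.array([-f[1],f[0],0])
H=np.array([543.4,164.8,0])
def nest(X): q=X-H;return np.array([q@f,q@g,q[2]])
E
python3 - <<'E'
from rig import ctrl
from place import *
s=ctrl.sense();Rt=st(s)
a=np.radians(-14.2);Rz=R.from_rotvec([0,0,a]).as_matrix();R2=Rt@Rz
print('R2',R2.round(3),'az y',np.degrees(np.arctan2(R2[1,1],R2[0,1])))
print('l',(R2@lt).round(3),'u',(R2@ut).round(3))
dest=H+12*f+0*g+92*up
T=dest-R2@foot_t
print('TCP',T,'shift to above 60',Rt.T@(T+60*up-s['eef_pos']),'final',Rt.T@(T-s['eef_pos']))
E
```

```text
t 14.12 pos [561.  361.7 433.2] F [-0.5  0.8 -1.8] g 0.078
R x [0.145 0.985 0.088] y [ 0.863 -0.17   0.475] z [ 0.483  0.007 -0.876] j [ 0.455  0.432  1.058 -0.223  1.197  0.657]
R2 [[-0.071  0.873  0.483]
 [ 0.997  0.077  0.007]
 [-0.031  0.482 -0.876]] az y 5.056558274245638
l [-0.022  0.992 -0.119] u [ 0.488 -0.093 -0.868]
TCP [477.13945602 205.76545095 227.14429761] shift to above 60 [-178.68319595 -115.35987217   86.28737794] final [-183.95125264 -143.87022639  138.81743868]
```

```bash
python3 - <<'E'
from rig import ctrl
from place import *
s=ctrl.sense();Rt=Rt0
a=np.radians(-12);Rz=R.from_rotvec([0,0,a]).as_matrix();R2=Rt@Rz
print('az y',np.degrees(np.arctan2(R2[1,1],R2[0,1])),'l',(R2@lt).round(3))
dest=H+12*f+0*g+98*up+2*R2[:,1]
T=dest-R2@foot_t
print('TCP',T,'above 60',Rt.T@(T+60*up-s['eef_pos']),'final',Rt.T@(T-s['eef_pos']))
E
```

```text
az y 2.5219549656634275 l [ 0.011  0.994 -0.101]
TCP [480.13861621 205.87452783 234.80425713] above 60 [-177.38965131 -109.18904195   80.85057273] final [-182.66965131 -137.74904195  133.35057273]
```

Emit:
{"fn": "move_arm", "kwargs": {
  "series": [
    [[-40, -20, 10], -2, 0],
    [[-80, -45, 25], -4, 0],
    [[-115, -65, 40], -6, 0],
    [[-145, -85, 55], -8, 0],
    [[-165, -100, 70], -10, 0],
    [[-177, -109, 81], -12, 0],
    [[-177, -109, 81], -12, 0],
    [[-177, -109, 81], -12, 0]
  ]
}}

```text
time_s: 15.12
eef_pos: [480.6, 206.8, 295.7]
ee_rot: [0.178, 0.671, 0.698, 0.176]
force: [0.3, 0.2, -2.1]
grip_width: 0.078
```

```bash
python3 - <<'E'
from rig import ctrl
from place import *
s=ctrl.sense();Rt=st(s)
print('foot nest',nest(s['eef_pos']+Rt@foot_t).round(1))
m=ctrl.camera_model("wrist");p,d=ctrl.capture("wrist")
cv2.imwrite("pics/w6.png",p[:,:,::-1]);np.savez("w6.npz",p=p,d=d,**m)
for n,b in (("scene",(235,120,355,265)),("top",(180,130,340,250))):
    p,d=ctrl.capture(n);np.savez(n+"6.npz",p=p,d=d)
    x0,y0,x1,y1=b;cv2.imwrite(f"pics/{n}6.png",cv2.resize(p[y0:y1,x0:x1],None,fx=4,fy=4,interpolation=cv2.INTER_CUBIC)[:,:,::-1])
G=s['eef_pos']+54*Rt[:,2];l,u,n=Rt@lt,Rt@ut,Rt@nt
for nm in ("scene","top"):
    z=np.load(nm+"6.npz");p,d=z['p'],z['d'];W=cloud(ctrl.camera_model(nm),d);q=W-G
    c=np.stack([q@l,q@u,q@n],-1);k=(abs(c[...,2])<9)&(c[...,0]>-110)&(c[...,0]<30)&(c[...,1]>-35)&(c[...,1]<125)&(p[...,2].astype(int)>p[...,0]+20)
    w=c[k];print(nm,len(w));
    if nm=="top":
        r=cv2.minAreaRect(w[:,:2].astype(np.float32));print(r,cv2.boxPoints(r).round(1))
    print(np.percentile(w,[1,50,99],axis=0).round(1))
E
```

```text
t 15.12 pos [480.6 206.8 295.7] F [ 0.3  0.2 -2.1] g 0.078
R x [-0.037  0.999 -0.012] y [0.874 0.038 0.484] z [ 0.484  0.007 -0.875] j [ 0.217  0.16   1.777 -0.149  0.713  0.265]
foot nest [ 14.3   0.9 159.9]
scene 386
[[-98.4 -20.9  -4.5]
 [-60.5  22.3  -2.5]
 [  2.2 107.1   5.6]]
top 565
((-42.442054748535156, 39.88161087036133), (93.1494140625, 120.53167724609375), 10.048612594604492) [[-98.8  91.1]
 [-77.8 -27.6]
 [ 13.9 -11.3]
 [ -7.1 107.3]]
[[-95.8 -23.   -6.8]
 [-49.5  18.1   1. ]
 [ -1.8  83.5   2.7]]
```

View pics/scene6.png

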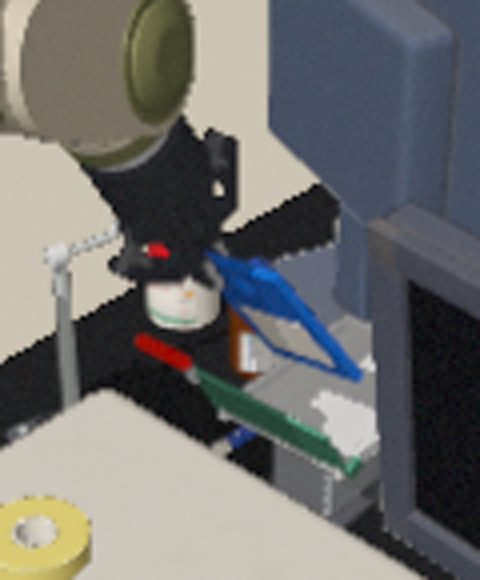

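View pics/top6.png

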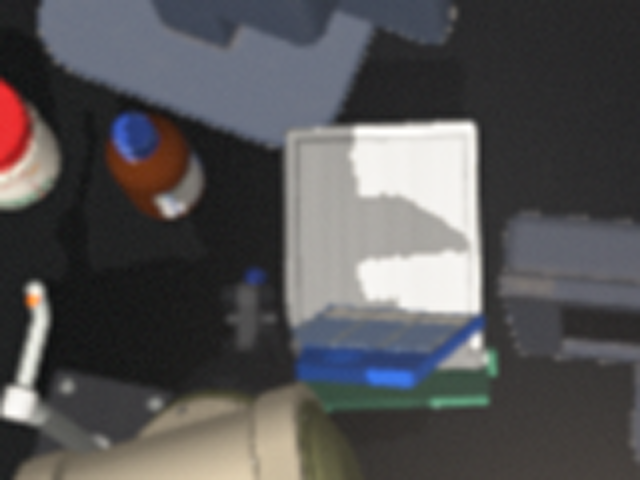

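View pics/w6.png

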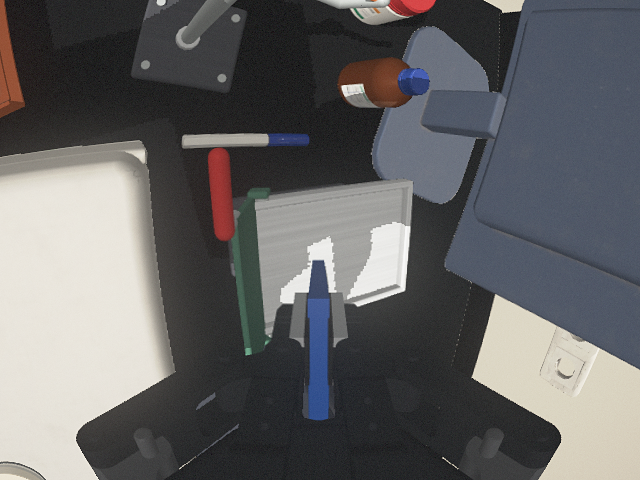

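```bash
python3 - <<'E'
from rig import ctrl
from place import *
s=ctrl.sense();Rt=st(s)
G=s['eef_pos']+54*Rt[:,2];l,u,n=Rt@lt,Rt@ut,Rt@nt
for nm,off in (("scene",-4),("top",4)):
    z=np.load(nm+"6.npz");p,d=z['p'],z['d'];m=ctrl.camera_model(nm);W=cloud(m,d);q=W-G
    c=np.stack([q@l,q@u,q@n],-1);k=(abs(c[...,2])<10)&(c[...,0]>-110)&(c[...,0]<30)&(c[...,1]>-35)&(c[...,1]<125)&(c[...,1]*0+W[...,2]>110)
    k&=(p[...,2].astype(int)>p[...,0]+5)
    k=cv2.morphologyEx(k.astype(np.uint8),cv2.MORPH_CLOSE,np.ones((3,3)))
    cn=max(cv2.findContours(k,cv2.RETR_EXTERNAL,cv2.CHAIN_APPROX_NONE)[0],key=cv2.contourArea)
    ap=cv2.approxPolyDP(cn,3,True)[:,0]
    F,cx,cy,Rm,t=cam(m);C=-Rm.T@t
    for x in ap:
        r=Rm.T@np.array([(x[0]-cx)/F,(x[1]-cy)/F,1]);P0=G+off*n;X=C+r*((P0-C)@n)/(r@n)
        print(nm,x,'lu',round((X-G)@l,1),round((X-G)@u,1),'world',X.round(1))
E
```

```text
t 15.28 pos [480.6 206.9 295.9] F [-0.   0.3 -0.9] g 0.083
R x [-0.038  0.999 -0.012] y [0.874 0.039 0.485] z [ 0.485  0.007 -0.875] j [ 0.217  0.16   1.777 -0.149  0.712  0.265]
scene [285 181] lu -17.6 -34.7 world [486.2 192.8 278.7]
scene [304 208] lu -13.6 107.4 world [555.3 183.6 154.8]
scene [325 214] lu -110.6 79.6 world [540.6  89.7 188.7]
scene [304 188] lu -92.9 -41.0 world [482.3 118.5 291.6]
top [254 223] lu -19.6 -37.1 world [492.  191.4 284.8]
top [283 226] lu -83.4 -55.6 world [482.2 129.6 307.3]
top [300 209] lu -99.4 75.3 world [545.7 101.5 195.2]
top [261 207] lu -5.8 90.4 world [554.1 193.3 172.7]
top [253 212] lu 2.7 46.8 world [533.  205.8 209.7]
```

```bash
python3 - <<'E'
from rig import ctrl
from place import *
s=ctrl.sense();Rt=st(s)
G=s['eef_pos']+54*Rt[:,2];l,u,n=Rt@lt,Rt@ut,Rt@nt
for nm in ("w4","w6"):
    z=np.load(nm+".npz");p,d=z['p'],z['d'];m={k:z[k] for k in('fov_y','cx','cy','rvec','tvec')};W=cloud(m,d,True)
    if nm=="w4":
        G4=np.array([512.2,385.7,235.6])+54*Rt0[:,2];q=W-G4;c=np.stack([q@l0,q@u0,q@n0],-1)
    else: q=W-G;c=np.stack([q@l,q@u,q@n],-1)
    k=(abs(c[...,2])<3.5)&(abs(c[...,0])<120)&(c[...,1]>-40)&(c[...,1]<130)&(p[...,2].astype(int)>p[...,0]+40)
    w=c[k];print(nm,len(w))
    for a in range(-30,125,10):
        t=w[(w[:,1]>=a)&(w[:,1]<a+10)]
        if len(t)>3: print(a,len(t),np.percentile(t[:,0],[5,50,95]).round(1))
E
```

```text
t 15.28 pos [480.6 206.9 295.9] F [-0.   0.3 -0.9] g 0.083
R x [-0.038  0.999 -0.012] y [0.874 0.039 0.485] z [ 0.485  0.007 -0.875] j [ 0.217  0.16   1.777 -0.149  0.712  0.265]
w4 2715
-20 829 [-31.8 -21.6  -7.8]
-10 1427 [-11.8   3.5  16.3]
0 97 [14.4 15.1 16.2]
10 67 [12.4 13.4 14.2]
20 49 [10.3 11.2 12.1]
30 57 [ 8.4  9.2 10. ]
40 40 [6.6 7.7 8.3]
50 26 [4.7 5.5 6. ]
60 32 [2.1 3.2 4.1]
70 36 [-0.1  0.9  1.9]
80 19 [-1.4 -0.5  0.3]
90 16 [-3.1 -2.7 -1.7]
100 20 [-5.8 -4.9 -3.9]
w6 2150
-20 648 [-32.7 -24.9 -15.2]
-10 1488 [-15.9   1.5  16. ]
0 13 [15.  15.5 16. ]
```

```bash
cat > inhand.py <<'E'
from place import *
def fit(nm,G,l,u,n):
    z=np.load(nm+".npz");p,d=z['p'],z['d'];m={k:z[k] for k in('fov_y','cx','cy','rvec','tvec')};W=cloud(m,d,True)
    q=W-G;c=np.stack([q@l,q@u,q@n],-1)
    k=(abs(c[...,2])<3.5)&(c[...,0]>-100)&(c[...,0]<10)&(c[...,1]>-40)&(c[...,1]<10)&(p[...,2].astype(int)>p[...,0]+40)
    w=c[k];a=np.polyfit(w[:,0],w[:,1],1);r=w[:,1]-np.polyval(a,w[:,0]);k=abs(r)<2;a=np.polyfit(w[k,0],w[k,1],1)
    print(nm,'top edge u=%.3f l + %.1f'%tuple(a),'std',r[k].std().round(2),'n med',np.median(w[:,2]).round(2),w[:,0].min().round(1))
E
python3 - <<'E'
from rig import ctrl
from inhand import *
s=ctrl.sense();q=s['ee_rot'];Rt=R.from_quat([q[1],q[2],q[3],q[0]]).as_matrix()
fit("w4",np.array([512.2,385.7,235.6])+54*Rt0[:,2],l0,u0,n0)
fit("w6",s['eef_pos']+54*Rt[:,2],Rt@lt,Rt@ut,Rt@nt)
E
```

```text
w4 top edge u=0.200 l + -7.4 std 0.64 n med -0.03 -34.1
w6 top edge u=0.178 l + -7.1 std 0.62 n med -0.24 -34.2
```

```bash
cat >> place.py <<'E'
def corner(s,Rt,lc=-5.5,uc=113.9,nc=-4):
    return s['eef_pos']+54*Rt[:,2]+lc*(Rt@lt)+uc*(Rt@ut)+nc*(Rt@nt)
E
python3 - <<'E'
from rig import ctrl
from place import *
s=ctrl.sense();q=s['ee_rot'];Rt=R.from_quat([q[1],q[2],q[3],q[0]]).as_matrix()
P=corner(s,Rt);print('BL nest',nest(P).round(1),'BR',nest(corner(s,Rt,-99.8,95.9)).round(1),'TL',nest(corner(s,Rt,16.9,-4)).round(1))
D=H+10*f+48*g+91*up
print('final',Rt.T@(D-P),'10 up',Rt.T@(D+12*up-P), 'TCP final',s['eef_pos']+D-P)
E
```

```text
BL nest [ 16.5  25.5 148.3] BR [  1.9 -66.  173.4] TL [-38.7  61.6 248.5]
final [ 23.12597333 -33.60989436  46.57722594] 10 up [ 22.97761259 -27.79498372  36.08128371] TCP final [472.89857147 229.04793469 238.6077333 ]
```

Emit:
{"fn": "move_arm", "kwargs": {
  "series": [
    [[10, -8, 10], 0, 0],
    [[20, -20, 22], 0, 0],
    [[23, -28, 30], 0, 0],
    [[23, -28, 35], 0, 0],
    [[23, -28, 35], 0, 0]
  ]
}}

```text
time_s: 15.9
eef_pos: [472.4, 228.5, 251.2]
ee_rot: [0.178, 0.671, 0.698, 0.176]
force: [0.8, 0.8, -1.3]
grip_width: 0.08
```

```bash
python3 - <<'E'
from rig import ctrl
from place import *
s=ctrl.sense();Rt=st(s)
P=corner(s,Rt);print('BL nest',nest(P).round(1),'BR',nest(corner(s,Rt,-99.8,95.9)).round(1))
D=H+10*f+48*g+93*up
print('final',Rt.T@(D-P))
m=ctrl.camera_model("wrist");p,d=ctrl.capture("wrist")
cv2.imwrite("pics/w7.png",p[:,:,::-1]);np.savez("w7.npz",p=p,d=d,**m)
for n,b in (("scene",(245,150,355,260)),("top",(200,170,320,260))):
    p,d=ctrl.capture(n);np.savez(n+"7.npz",p=p,d=d)
    x0,y0,x1,y1=b;cv2.imwrite(f"pics/{n}7.png",cv2.resize(p[y0:y1,x0:x1],None,fx=5,fy=5,interpolation=cv2.INTER_CUBIC)[:,:,::-1])
E
```

```text
t 15.9 pos [472.4 228.5 251.2] F [ 0.8  0.8 -1.3] g 0.08
R x [-0.037  0.999 -0.013] y [0.874 0.039 0.484] z [ 0.484  0.007 -0.875] j [ 0.271  0.221  1.831 -0.216  0.609  0.378]
BL nest [  9.4  47.4 103.6] BR [ -5.3 -44.1 128.7]
final [ 0.77806874 -4.56133693  9.53376076]
```

View pics/scene7.png

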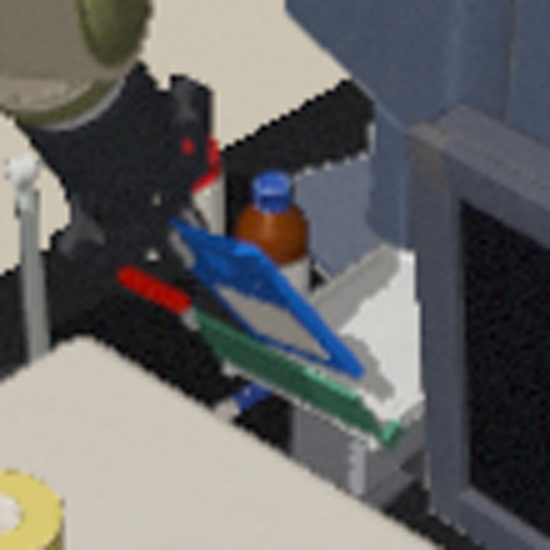

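View pics/top7.png

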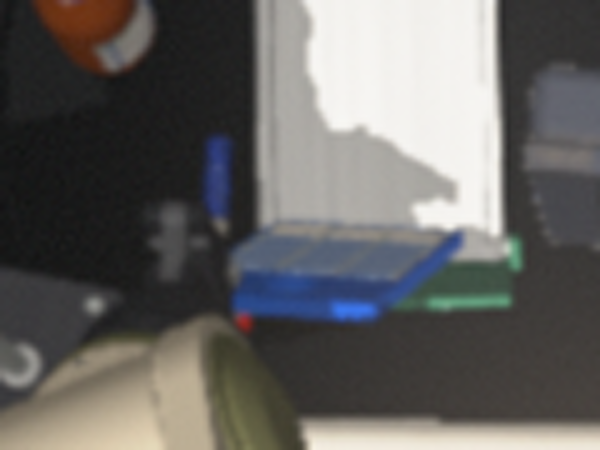

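View pics/w7.png

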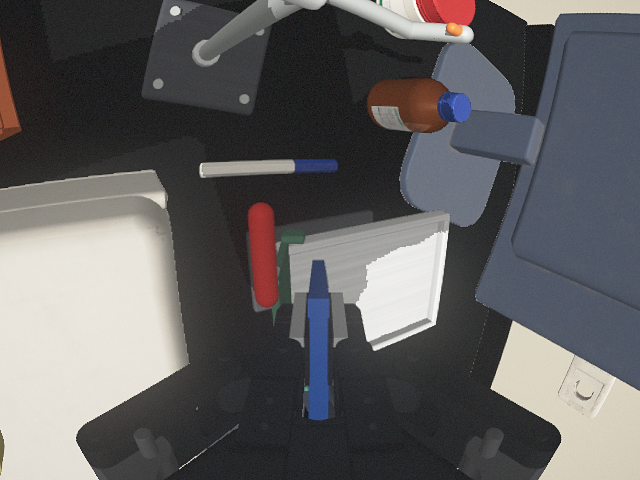

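```bash
python3 - <<'E'
from rig import ctrl
from place import *
s=ctrl.sense();q=s['ee_rot'];Rt=R.from_quat([q[1],q[2],q[3],q[0]]).as_matrix()
z=np.load("w7.npz");p,d=z['p'],z['d'];m={k:z[k] for k in('fov_y','cx','cy','rvec','tvec')};W=cloud(m,d,True);M=masks(p)
k=M['red'];k[:200]=False;k[320:]=False;k[:,:240]=False;k[:,285:]=False
T=(W[k]-s['eef_pos'])@Rt;T=T[np.isfinite(T).all(1)];print('lever in tool x,y,z',np.percentile(T,[2,50,98],axis=0).round(1))
N=np.array([nest(x) for x in W[k]]);print('lever nest',np.nanpercentile(N,[2,50,98],axis=0).round(1))
# fingers: grey at cols 288-348 rows 290-345
sub=W[295:340,285:350].reshape(-1,3);T=(sub-s['eef_pos'])@Rt;c=p[295:340,285:350].reshape(-1,3).astype(int)
g=(c.max(1)-c.min(1)<25)&(c.mean(1)>80)&(T[:,2]<90)&(T[:,2]>30)
for sg in(-1,1):
    t=T[g&(np.sign(T[:,1])==sg)];print('finger',sg,len(t),np.percentile(t,[2,50,98],axis=0).round(1))
gm=M['green'];gm[:230]=False;gm[345:]=False;gm[:,260:][:,60:]=False
sub=W[gm];N=np.array([nest(x) for x in sub]);k=(N[:,2]>97)&(N[:,2]<170);N=N[k];print('leaf nest',len(N),np.percentile(N,[2,50,98],axis=0).round(1))
E
```

```text
lever in tool x,y,z [[ -5.5 -31.8  86.5]
 [ 20.8 -25.8  88.4]
 [ 42.5 -21.   92.2]]
lever nest [[-51.5  60.4 156.6]
 [-47.5  86.7 161.7]
 [-41.3 108.4 163.5]]
finger -1 602 [[  9.5 -10.6  36.6]
 [ 10.3  -8.1  49.4]
 [ 11.1  -5.7  67.3]]
finger 1 606 [[ 9.6  4.6 36.6]
 [10.3  7.  49.5]
 [11.   9.4 67.5]]
leaf nest 2 [[-38.5  46.4 145.2]
 [-38.3  46.6 145.4]
 [-38.1  46.9 145.6]]
```

Emit:
{"fn": "move_arm", "kwargs": {
  "series": [
    [[0.8, -2, 5], 0, 0],
    [[0.8, -4.5, 9], 0, 0],
    [[0.8, -4.5, 9.5], 0, 0],
    [[0.8, -4.5, 9.5], 0, 0]
  ]
}}

```text
time_s: 16.55
eef_pos: [472.6, 229.3, 240.5]
ee_rot: [0.178, 0.671, 0.698, 0.176]
force: [-0.6, -1.2, -1.8]
grip_width: 0.083
```

```bash
python3 - <<'E'
from rig import ctrl
from place import *
s=ctrl.sense();Rt=st(s)
P=corner(s,Rt);print('BL nest',nest(P).round(1),'BR',nest(corner(s,Rt,-99.8,95.9)).round(1))
for n,b in (("scene",(245,150,355,260)),("top",(200,170,320,260))):
    p,d=ctrl.capture(n);np.savez(n+"8.npz",p=p,d=d)
    x0,y0,x1,y1=b;cv2.imwrite(f"pics/{n}8.png",cv2.resize(p[y0:y1,x0:x1],None,fx=5,fy=5,interpolation=cv2.INTER_CUBIC)[:,:,::-1])
E
```

```text
t 16.55 pos [472.6 229.3 240.5] F [-0.6 -1.2 -1.8] g 0.083
R x [-0.038  0.999 -0.013] y [0.874 0.039 0.484] z [ 0.484  0.007 -0.875] j [ 0.272  0.237  1.842 -0.226  0.583  0.39 ]
BL nest [ 9.6 48.3 92.9] BR [ -5.  -43.2 118. ]
```

View pics/scene8.png

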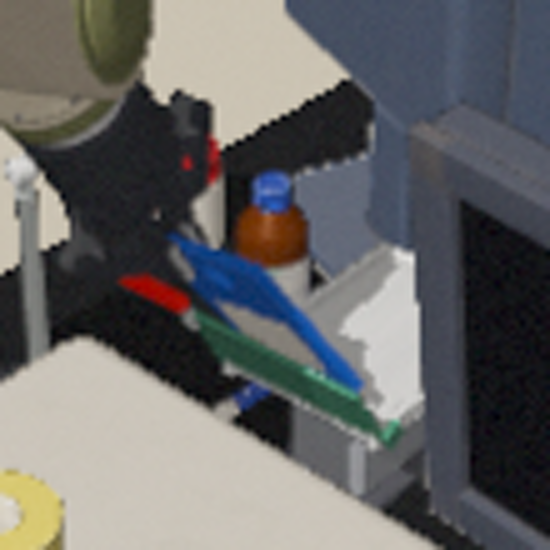

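View pics/top8.png

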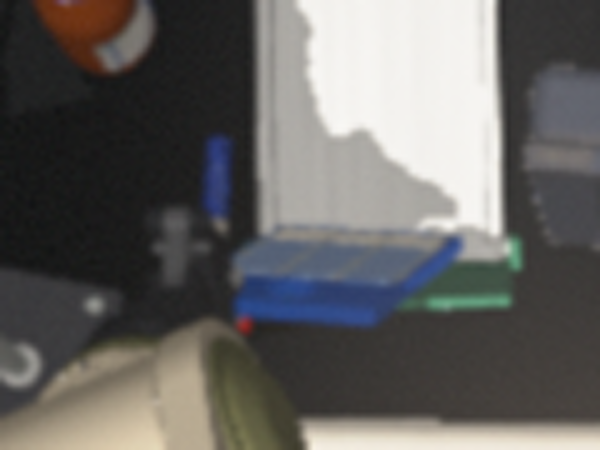

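```bash
python3 - <<'E'
from rig import ctrl
from place import *
s=ctrl.sense();q=s['ee_rot'];Rt=R.from_quat([q[1],q[2],q[3],q[0]]).as_matrix()
m=ctrl.camera_model("top")
pts={'BLf':corner(s,Rt,-5.5,113.9,4),'BLb':corner(s,Rt),'BRf':corner(s,Rt,-99.8,95.9,4),'wallL99 in':H+20*f+53*g+99*up,'wallL in far':H+145*f+53*g+99*up,'wallLout far':H+152*f+60*g+99*up,'wallRout far':H+152*f-60*g+99*up,'wallRin20':H+20*f-53*g+99*up,'gutL':H+53*g+90*up}
for k,v in pts.items(): u=proj(m,v)[0];print(k,u.round(1),'zoom',((u-[200,170])*5).round())
z=np.load("top8.npz");p=z['p'];print(p[212:222,246:262].tolist()[0:0])
c=cv2.resize(p[195:235,240:310],None,fx=11,fy=11,interpolation=cv2.INTER_CUBIC)
for k,v in pts.items():
    u=((proj(m,v)[0]+.5-[240,195])*11).astype(int);cv2.circle(c,tuple(int(a) for a in u),3,(255,0,255),-1)
cv2.imwrite("pics/top8z.png",c[:,:,::-1])
E
```

```text
BLf [256.6 212.9] zoom [283. 215.]
BLb [256.8 216. ] zoom [284. 230.]
BRf [292.9 215.2] zoom [465. 226.]
wallL99 in [254.5 211.5] zoom [273. 207.]
wallL in far [254.  163.3] zoom [270. -33.]
wallLout far [251.2 160.8] zoom [256. -46.]
wallRout far [298.6 159.4] zoom [493. -53.]
wallRin20 [297.2 210.2] zoom [486. 201.]
gutL [255.1 220.1] zoom [275. 251.]
[]
```

View pics/top8z.png

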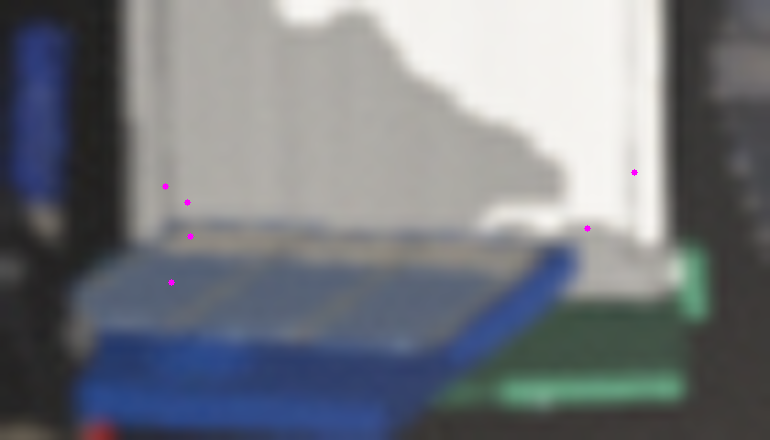

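Emit:
{"fn": "move_arm", "kwargs": {
  "force": 20,
  "series": [
    [[-2.5, 1.5, 0], 0, 0],
    [[-2.5, 1.5, 1.5], 0, 0],
    [[-2.5, 1.5, 1.5], 0, 0]
  ]
}}

```text
time_s: 17.02
eef_pos: [474.7, 226.8, 239.8]
ee_rot: [0.178, 0.671, 0.698, 0.176]
force: [0.6, -0.4, -0.5]
grip_width: 0.083
```

```bash
python3 - <<'E'
from rig import ctrl
from place import *
s=ctrl.sense();Rt=st(s);print(s['wrist_torque'].round(2))
P=corner(s,Rt);print('BL nest',nest(P).round(1))
E
```

```text
t 17.02 pos [474.7 226.8 239.8] F [ 0.6 -0.4 -0.5] g 0.083
R x [-0.037  0.999 -0.013] y [0.874 0.039 0.484] z [ 0.484  0.007 -0.875] j [ 0.266  0.239  1.841 -0.221  0.581  0.38 ]
[ 0.04  0.36 -0.04]
BL nest [11.5 45.6 92.2]
```

Emit:
{"fn": "move_arm", "kwargs": {
  "series": [
    [[0, 0, 0], 0, 0.1],
    [[0, 0, 0], 0, 0.12],
    [[0, 0, 0], 0, 0.14],
    [[0, 0, 0], 0, 0.14]
  ]
}}

```text
time_s: 17.52
eef_pos: [474.8, 227.0, 240.1]
ee_rot: [0.178, 0.671, 0.698, 0.176]
force: [0.1, 0.7, -0.3]
grip_width: 0.138
```

```bash
python3 - <<'E'
from rig import ctrl
from place import *
s=ctrl.sense();Rt=st(s);print(s['wrist_torque'].round(2))
m=ctrl.camera_model("wrist");p,d=ctrl.capture("wrist")
cv2.imwrite("pics/w9.png",p[:,:,::-1]);np.savez("w9.npz",p=p,d=d,**m)
for n,b in (("scene",(260,180,350,250)),("top",(220,185,320,245))):
    p,d=ctrl.capture(n);np.savez(n+"9.npz",p=p,d=d)
    x0,y0,x1,y1=b;cv2.imwrite(f"pics/{n}9.png",cv2.resize(p[y0:y1,x0:x1],None,fx=8,fy=8,interpolation=cv2.INTER_CUBIC)[:,:,::-1])
E
```

```text
t 17.52 pos [474.8 227.  240.1] F [ 0.1  0.7 -0.3] g 0.138
R x [-0.038  0.999 -0.013] y [0.874 0.039 0.484] z [ 0.484  0.007 -0.875] j [ 0.266  0.239  1.841 -0.221  0.581  0.38 ]
[ 0.07  0.27 -0.02]
```

View pics/scene9.png

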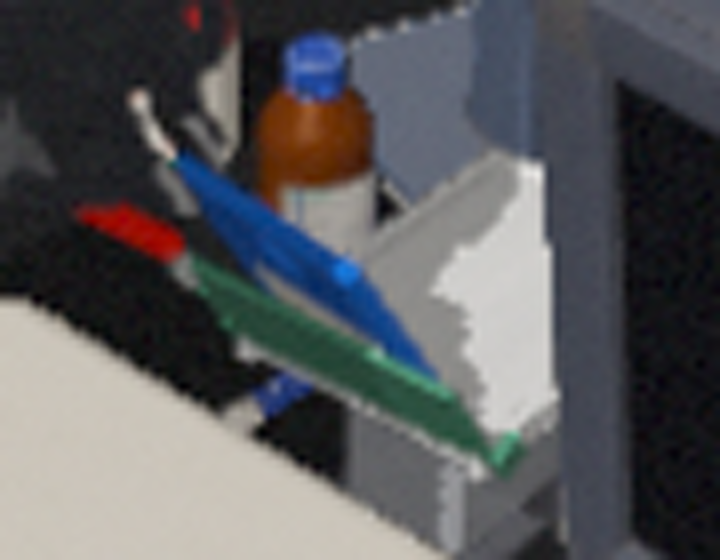

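View pics/top9.png

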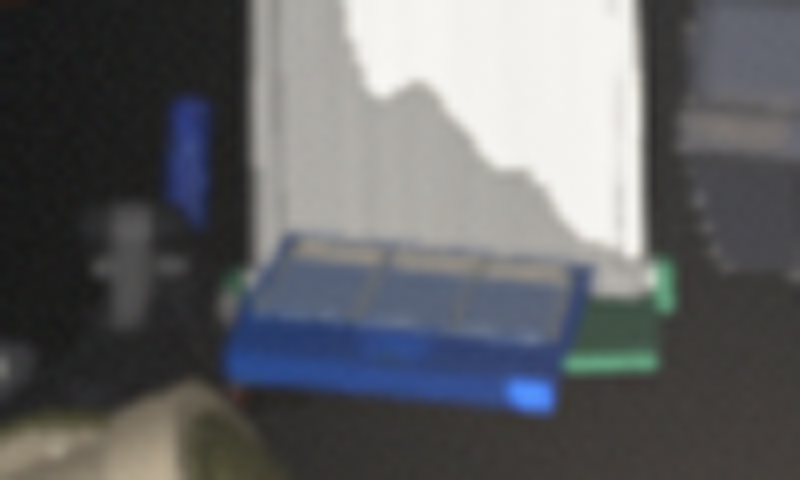

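View pics/w9.png

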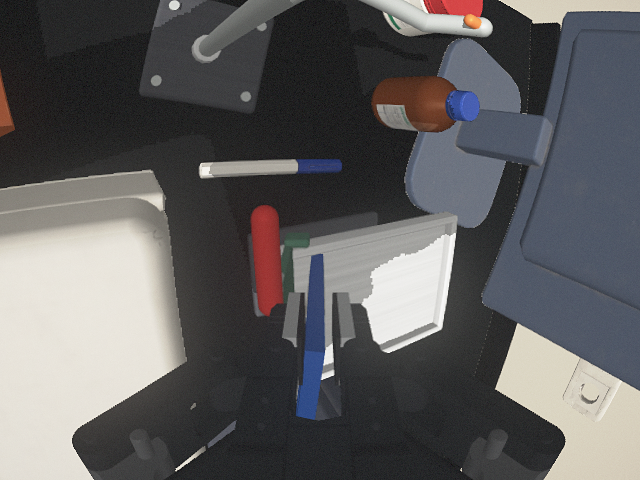

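Emit:
{"fn": "move_arm", "kwargs": {
  "series": [
    [[0, 0, 0], 0, 0.18],
    [[0, 0, -3], 0, 0.22],
    [[0, 0, -6], 0, 0.26],
    [[0, 0, -6], 0, 0.26]
  ]
}}

```text
time_s: 18.18
eef_pos: [471.8, 226.9, 245.6]
ee_rot: [0.178, 0.67, 0.698, 0.176]
force: [0.6, 0.1, -0.5]
grip_width: 0.261
```

```bash
cat > look.py <<'E'
import sys
from rig import ctrl
from place import *
k=sys.argv[1]
s=ctrl.sense();Rt=st(s);print(s['wrist_torque'].round(2))
m=ctrl.camera_model("wrist");p,d=ctrl.capture("wrist")
cv2.imwrite(f"pics/w{k}.png",p[:,:,::-1]);np.savez(f"w{k}.npz",p=p,d=d,**m)
ims=[]
for n,b in (("scene",(260,180,350,250)),("top",(220,150,310,250))):
    p,d=ctrl.capture(n);np.savez(n+k+".npz",p=p,d=d)
    x0,y0,x1,y1=b;c=cv2.resize(p[y0:y1,x0:x1],None,fx=395/(x1-x0),fy=395/(x1-x0),interpolation=cv2.INTER_CUBIC)[:,:,::-1]
    ims.append(np.pad(c,((0,max(0,450-len(c))),(0,0),(0,0)))[:450])
cv2.imwrite(f"pics/st{k}.png",np.hstack(ims))
E
python3 look.py 10
```

```text
t 18.18 pos [471.8 226.9 245.6] F [ 0.6  0.1 -0.5] g 0.261
R x [-0.038  0.999 -0.013] y [0.874 0.039 0.484] z [ 0.484  0.007 -0.875] j [ 0.267  0.226  1.841 -0.218  0.593  0.378]
[-0.02  0.23 -0.  ]
```

View pics/st10.png

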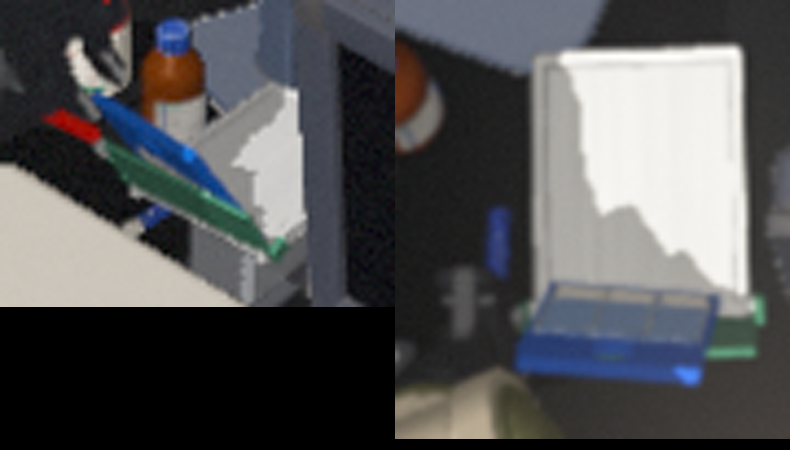

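View pics/w10.png

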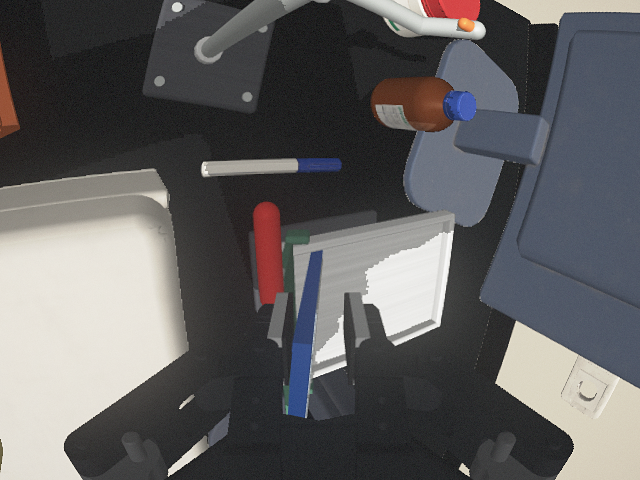

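```bash
cat > pose.py <<'E'
import sys
from rig import ctrl
from meas import *
from place import nest,H,f,g
k=sys.argv[1]
for nm in ("top","wrist","scene"):
    z=np.load((("w" if nm=="wrist" else nm)+k)+".npz");p,d=z['p'],z['d']
    m=ctrl.camera_model(nm) if nm!="wrist" else {a:z[a] for a in('fov_y','cx','cy','rvec','tvec')}
    W=cloud(m,d,nm=="wrist");q=W-H;N=np.stack([q@f,q@g,q[...,2]],-1)
    pi=p.astype(int)
    b=(N[...,0]>-75)&(N[...,0]<40)&(abs(N[...,1])<62)&(N[...,2]>88)&(N[...,2]<240)&(pi[...,2]>pi[...,0]+8)&(pi[...,2]>=pi[...,1])
    w=N[b];
    if len(w)<20: print(nm,len(w));continue
    n,c,ww,e=plane(w,t=1.5);n=n*np.sign(n[0]) 
    print(nm,len(w),len(ww),'n',n.round(3),'elev',np.degrees(np.arcsin(n[2])).round(1),'az',np.degrees(np.arctan2(n[1],n[0])).round(1),'c',c.round(1),'std',e.round(2),'min',np.percentile(ww,1,axis=0).round(1),'max',np.percentile(ww,99,axis=0).round(1))
    gm=masks(p)['green']&(N[...,0]>-60)&(N[...,0]<10)&(abs(N[...,1])<70)&(N[...,2]>95)
    w=N[gm]
    if len(w)>15:
        n,c,ww,e=plane(w,t=1.5);n=n*np.sign(n[0]);print('   leaf',len(ww),n.round(3),'elev',np.degrees(np.arcsin(n[2])).round(1),c.round(1),e.round(2),'max',ww.max(0).round(1),ww.min(0).round(1))
E
python3 pose.py 10
```

```text
top 772 592 n [ 0.842 -0.091  0.532] elev 32.2 az -6.2 c [-27.8   7.3 155.4] std 0.68 min [-57.8 -40.3  94.7] max [ 10.9  55.1 197.1]
   leaf 23 [ 0.831 -0.043  0.554] elev 33.7 [-32.9 -54.7 138.2] 1.13 max [ -5.6 -39.1 151.3] [-40.8 -66.8  99.5]
wrist 3079 3008 n [ 0.84  -0.046  0.541] elev 32.8 az -3.2 c [-35.8  46.  172.7] std 2.38 min [-53.9  -7.8  97.9] max [ 12.   58.7 195.2]
   leaf 33 [0.723 0.006 0.691] elev 43.7 [-34.2 -31.1 141.9] 0.53 max [  1.6  -9.3 146.7] [-38.4 -67.8 104.5]
scene 220 148 n [ 0.857 -0.086  0.508] elev 30.5 az -5.7 c [-42.8   4.5 172.8] std 1.24 min [-59.9 -40.7 132.8] max [-14.3  53.6 195.2]
   leaf 176 [0.87  0.002 0.494] elev 29.6 [-27.6  -4.5 128.5] 0.59 max [-10.3  61.1 151.1] [-40.2 -69.2  98.5]
```

Emit:
{"fn": "move_arm", "kwargs": {
  "series": [
    [[0, 0, -5], 0, 0.3],
    [[0, 0, -10], 0, 0.36],
    [[0, 3, -18], 0, 0.42],
    [[0, 5, -26], 0, 0.42],
    [[0, 5, -26], 0, 0.42]
  ]
}}

```text
time_s: 18.95
eef_pos: [463.7, 227.0, 271.3]
ee_rot: [0.178, 0.67, 0.698, 0.176]
force: [-0.1, -0.9, -0.4]
grip_width: 0.417
```

```bash
python3 look.py 11; python3 pose.py 11
```

```text
t 18.95 pos [463.7 227.  271.3] F [-0.1 -0.9 -0.4] g 0.417
R x [-0.038  0.999 -0.012] y [0.873 0.039 0.485] z [ 0.485  0.008 -0.874] j [ 0.273  0.177  1.827 -0.204  0.655  0.363]
[-0.02  0.27  0.03]
top 983 724 n [0.765 0.004 0.644] elev 40.1 az 0.3 c [-28.3   4.3 148.7] std 0.8 min [-61.5 -42.7  96.2] max [ 14.9  52.2 188.2]
   leaf 29 [0.848 0.005 0.53 ] elev 32.0 [-28.5 -23.9 130.2] 1.05 max [ -8.4  66.8 149.2] [-40.4 -66.8  99.6]
wrist 5193 3948 n [0.762 0.008 0.648] elev 40.4 az 0.6 c [-28.3  12.5 152.2] std 0.41 min [-57.6 -38.3  98.5] max [ 17.1  52.6 186. ]
scene 183 167 n [0.774 0.03  0.633] elev 39.2 az 2.2 c [-44.4 -11.7 165.6] std 2.49 min [-64.  -46.6  94.3] max [ 13.9  48.5 188.5]
   leaf 167 [0.868 0.005 0.496] elev 29.7 [-27.4  -5.7 127.6] 0.62 max [ -9.2  64.  149.8] [-39.2 -67.1  95.2]
```

View pics/st11.png

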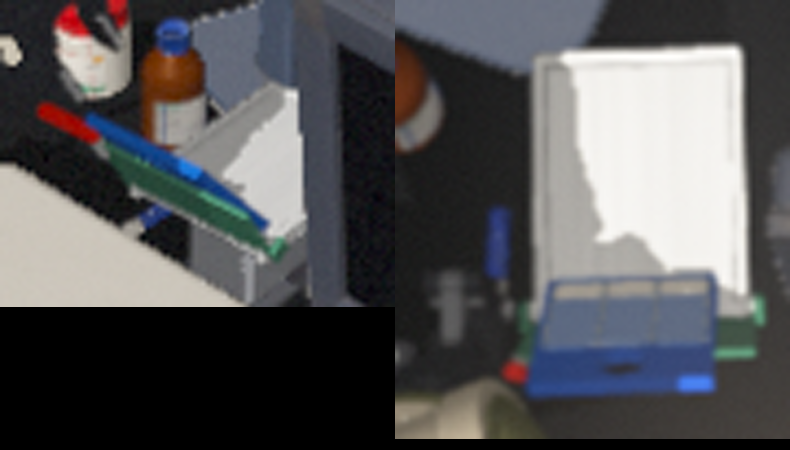

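View pics/w11.png

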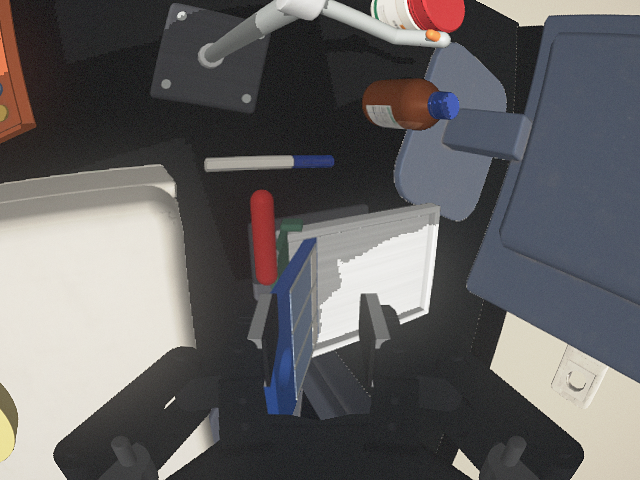

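The carrier now stands in the gutter and leans on the leaf. Its yaw in the nest is about 0.5°, it leans about 40°, and its foot is at nest x of about 13 mm. Next is the lever; I'll check the gap between the lever and the box behind it.

```bash
python3 - <<'E'
from rig import ctrl
from place import *
s=ctrl.sense();Rt=st(s)
z=np.load("w11.npz");p,d=z['p'],z['d'];m={k:z[k] for k in('fov_y','cx','cy','rvec','tvec')};W=cloud(m,d,True)
k=(W[...,2]>135)&(W[...,2]<155)&(W[...,1]>200)&(W[...,1]<300)&(W[...,0]<470);print('box',np.nanpercentile(W[k],[1,99],axis=0).round())
M=masks(p);k=M['red']&(W[...,0]<530)&(W[...,2]>120);N=(W[k]-H);N=np.stack([N@f,N@g,N[:,2]],-1);print('lever nest',np.percentile(N,[2,50,98],axis=0).round(1))
m=ctrl.camera_model('wrist');C=-cam(m)[3].T@m['tvec'];print('cam in tool',Rt.T@(C-s['eef_pos']))
L=H-47*f+76*g+158*up
for yy,zz in((28,63),):
    T=L-yy*Rt[:,1]-zz*Rt[:,2]; T[1]=L[1]; print('TCP',T,'shift',Rt.T@(T-s['eef_pos']))
E
```

```text
t 19.1 pos [463.5 226.9 270.2] F [-0.  -0.  -0.3] g 0.419
R x [-0.038  0.999 -0.013] y [0.874 0.039 0.484] z [ 0.484  0.007 -0.875] j [ 0.273  0.179  1.828 -0.204  0.654  0.364]
box [[343. 201. 136.]
 [451. 265. 144.]]
lever nest [[-52.   60.6 156.6]
 [-48.   86.2 161.4]
 [-41.9 108.3 163.2]]
cam in tool [ 83.32178547  -0.49678146 -68.84699071]
TCP [437.52787759 238.2360547  199.59518393] shift [ 13.23231919 -56.43159413  49.28875913]
```

Emit:
{"fn": "move_arm", "kwargs": {
  "series": [
    [[9, -10, -8], 0, 0.42],
    [[18, -19, -8], 0, 0.42],
    [[18, -19.5, 15], 0, 0.42],
    [[18, -19.5, 35], 0, 0.42],
    [[18, -19.5, 35], 0, 0.42]
  ]
}}

```text
time_s: 19.73
eef_pos: [462.6, 244.1, 228.7]
ee_rot: [0.177, 0.671, 0.699, 0.174]
force: [0.3, -0.0, -0.5]
grip_width: 0.42
```

```bash
python3 look.py 12; python3 pose.py 12 | grep -v leaf; python3 - <<'E'
from place import *
from rig import ctrl
s=ctrl.sense();Rt=st(s)
z=np.load("w12.npz");p,d=z['p'],z['d'];m={k:z[k] for k in('fov_y','cx','cy','rvec','tvec')};W=cloud(m,d,True)
M=masks(p);k=M['red']&(W[...,0]<530)&(W[...,2]>120)
T=(W[k]-s['eef_pos'])@Rt;print('lever tool',np.percentile(T,[2,50,98],axis=0).round(1))
E
```

```text
t 19.73 pos [462.6 244.1 228.7] F [ 0.3 -0.  -0.5] g 0.42
R x [-0.037  0.999 -0.014] y [0.876 0.039 0.481] z [ 0.481  0.006 -0.876] j [ 0.312  0.253  1.856 -0.268  0.565  0.464]
[-0.03  0.23 -0.  ]
top 978 743 n [0.765 0.004 0.644] elev 40.1 az 0.3 c [-28.6   5.4 148.9] std 0.83 min [-61.5 -42.5  95.3] max [ 15.6  52.1 187.9]
wrist 3900 2570 n [0.767 0.039 0.641] elev 39.9 az 2.9 c [-29.6  35.6 152.4] std 1.1 min [-58.8 -29.4 100.5] max [ 13.2  53.3 186. ]
scene 183 155 n [0.772 0.032 0.635] elev 39.4 az 2.3 c [-44.5 -12.5 165.3] std 2.36 min [-63.6 -47.1  93.4] max [ 14.3  47.5 187. ]
t 19.88 pos [462.8 244.4 230.7] F [0.1 0.  0.1] g 0.418
R x [-0.038  0.999 -0.012] y [0.874 0.039 0.485] z [ 0.485  0.007 -0.875] j [ 0.312  0.25   1.855 -0.268  0.565  0.464]
lever tool [[-21.4 -14.6  72.9]
 [  5.8  -9.1  74.6]
 [ 26.2  -4.   78.5]]
```

View pics/w12.png

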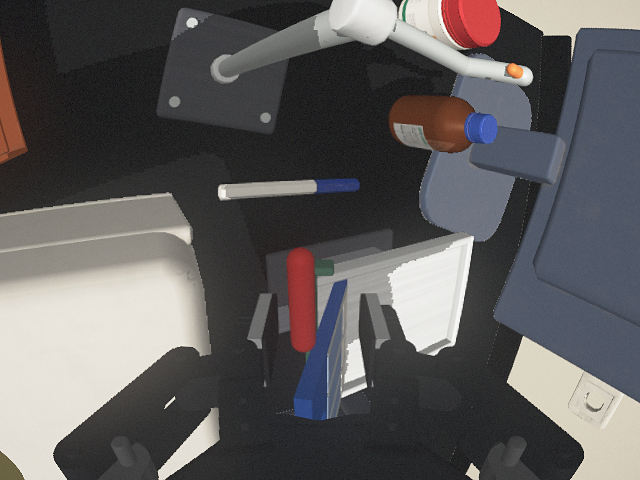

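View pics/st12.png

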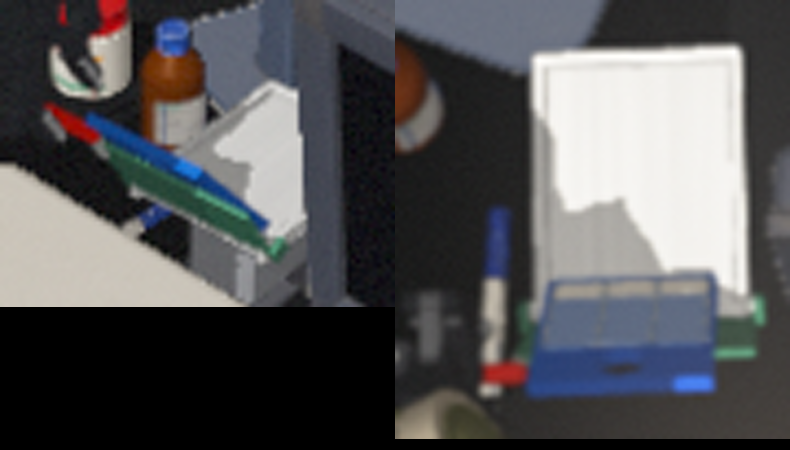

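```bash
cat > push.py <<'E'
from place import *
Rp=np.array([[-.038,.999,-.012],[.874,.039,.485],[.485,.007,-.875]]).T
def bar(th): return np.array([78*np.cos(th)-9.5*np.sin(th),95+78*np.sin(th)+9.5*np.cos(th)])
def yz(th,th0=2.09,tip=69,face=-18,adv=0):
    a=np.degrees(th0-th)
    b=np.clip((a-25)/55,0,1)*np.pi/2
    y=face+6*np.cos(b)-max(0,a-80)/40*7; z=tip+6*np.sin(b)-6*(1-b/(np.pi/2))
    return y,z
def tcp(th,dy=0,Hn=H):
    bx,bz=bar(th);L=Hn+bx*f+82*g+bz*up
    y,z=yz(th);return L-y*Rp[:,1]-z*Rp[:,2]
E
python3 - <<'E'
from rig import ctrl
from push import *
s=ctrl.sense();q=s['ee_rot'];Rt=R.from_quat([q[1],q[2],q[3],q[0]]).as_matrix()
Lc=s['eef_pos']+Rt@np.array([2,-9.3,79.2]);print('bar nest',nest(Lc).round(1),'bar(2.09)',bar(2.09).round(1),bar(2.05).round(1))
for th in [2.09,1.9,1.7,1.5,1.3,1.1,.9,.7,.5,.3,.15,.05,0]:
    T=tcp(th);print(th,'yz',np.round(yz(th),1),'TCP',T.round(1),'shift',(Rt.T@(T-s['eef_pos'])).round(1))
E
```

```text
bar nest [-46.1  84.4 156.9] bar(2.09) [-47. 158.] [-44.4 159.8]
2.09 yz [-12.  63.] TCP [472.2 244.3 219. ] shift [-0.4  2.5 14.8]
1.9 yz [-12.  63.] TCP [484.9 244.9 226.7] shift [-0.3 17.4 14.3]
1.7 yz [-12.  63.] TCP [499.6 245.7 232.1] shift [-0.1 32.9 16.7]
1.5 yz [-12.2  65.5] TCP [514.1 246.5 236.7] shift [ 0.1 47.8 19.7]
1.3 yz [-13.   68.5] TCP [528.9 247.3 238.9] shift [ 0.3 61.9 24.9]
1.1 yz [-14.3  71.2] TCP [544.  248.2 238. ] shift [ 0.6 74.7 33. ]
0.9 yz [-16.   73.4] TCP [558.5 248.9 234. ] shift [ 0.9 85.4 43.6]
0.7 yz [-17.9  75. ] TCP [571.9 249.7 226.8] shift [ 1.2 93.7 56.4]
0.5 yz [-19.9  75. ] TCP [584.  250.3 216. ] shift [ 1.5 99.  71.6]
0.3 yz [-21.9  75. ] TCP [593.5 250.8 203.4] shift [  1.8 101.3  87.3]
0.15 yz [-23.5  75. ] TCP [598.8 251.  193. ] shift [  2.  100.9  98.9]
0.05 yz [-24.5  75. ] TCP [601.4 251.2 185.9] shift [  2.1  99.7 106.5]
0 yz [-25.  75.] TCP [602.4 251.2 182.2] shift [  2.1  98.8 110.2]
```

Emit:
{"fn": "move_arm", "kwargs": {
  "series": [
    [[0, 0, 8], 0, 0.42],
    [[0, 0, 15], 0, 0.42],
    [[0, 5, 15], 0, 0.42],
    [[0, 12, 15], 0, 0.42],
    [[0, 18, 15], 0, 0.42],
    [[0, 26, 15.5], 0, 0.42],
    [[0, 33, 16.7], 0, 0.42],
    [[0, 33, 16.7], 0, 0.42]
  ]
}}

```text
time_s: 20.88
eef_pos: [500.5, 245.8, 231.8]
ee_rot: [0.178, 0.671, 0.698, 0.176]
force: [0.1, -0.5, -0.4]
grip_width: 0.42
```

```bash
python3 look.py 13; python3 - <<'E'
from place import *
from rig import ctrl
s=ctrl.sense();q=s['ee_rot'];Rt=R.from_quat([q[1],q[2],q[3],q[0]]).as_matrix()
z=np.load("w13.npz");p,d=z['p'],z['d'];m={k:z[k] for k in('fov_y','cx','cy','rvec','tvec')};W=cloud(m,d,True)
M=masks(p);k=M['red']&(W[...,0]<560)&(W[...,2]>120)
T=(W[k]-s['eef_pos'])@Rt;print('lever tool',np.percentile(T,[2,50,98],axis=0).round(1));N=W[k]-H;print(np.percentile(N@f,[2,50,98]).round(1),np.percentile(N[:,2],[2,50,98]).round(1))
E
```

```text
t 20.88 pos [500.5 245.8 231.8] F [ 0.1 -0.5 -0.4] g 0.42
R x [-0.037  0.999 -0.012] y [0.874 0.039 0.485] z [ 0.485  0.007 -0.874] j [ 0.29   0.315  1.763 -0.241  0.587  0.418]
[-0.02  0.24  0.  ]
lever tool [[-20.6 -16.1  57.3]
 [  7.3 -10.7  59.1]
 [ 26.8  -5.6  62.8]]
[-23.9 -20.2 -14.2] [169.8 174.8 176.7]
```

View pics/w13.png

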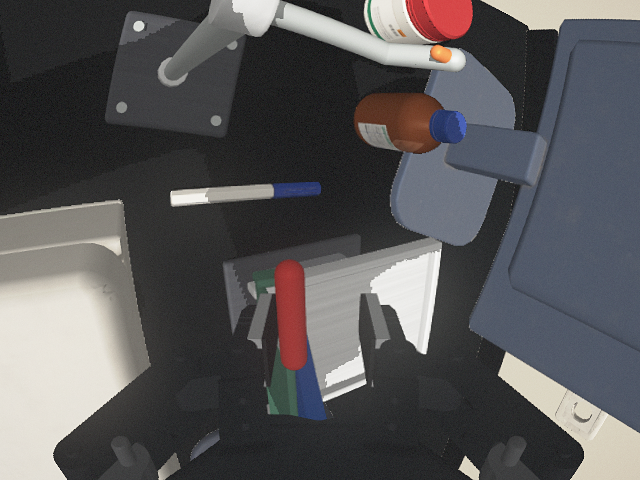

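View pics/st13.png

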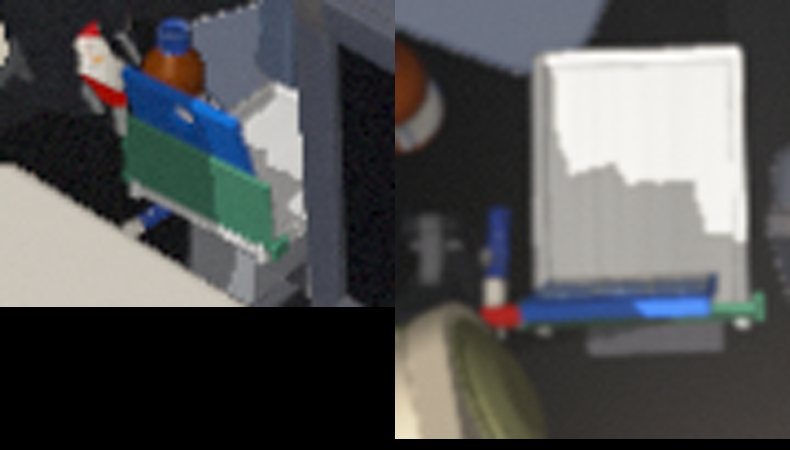

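Emit:
{"fn": "move_arm", "kwargs": {
  "series": [
    [[0, 7.5, 1.5], 0, 0.42],
    [[0, 15, 3], 0, 0.42],
    [[0, 22, 5.5], 0, 0.42],
    [[0.3, 29, 8], 0, 0.42],
    [[0.4, 36, 12], 0, 0.42],
    [[0.6, 42, 16.3], 0, 0.42],
    [[0.6, 42, 16.3], 0, 0.42]
  ]
}}

```text
time_s: 21.9
eef_pos: [544.5, 248.0, 236.9]
ee_rot: [0.178, 0.671, 0.699, 0.175]
force: [-1.8, -0.0, -5.4]
grip_width: 0.423
```

```bash
python3 look.py 14; cat > lev.py <<'E'
import sys
from place import *
from rig import ctrl
s=ctrl.sense();q=s['ee_rot'];Rt=R.from_quat([q[1],q[2],q[3],q[0]]).as_matrix()
z=np.load(f"w{sys.argv[1]}.npz");p,d=z['p'],z['d'];m={k:z[k] for k in('fov_y','cx','cy','rvec','tvec')};W=cloud(m,d,True)
M=masks(p);k=M['red']&(W[...,0]<640)&(W[...,2]>98)&(W[...,1]<290)
T=(W[k]-s['eef_pos'])@Rt;print('lever tool',np.percentile(T,[2,50,98],axis=0).round(1));N=W[k]-H;print('nest x',np.percentile(N@f,[2,50,98]).round(1),'z',np.percentile(N[:,2],[2,50,98]).round(1))
E
python3 lev.py 14
```

```text
t 21.9 pos [544.5 248.  236.9] F [-1.8 -0.  -5.4] g 0.423
R x [-0.037  0.999 -0.013] y [0.875 0.039 0.483] z [ 0.483  0.007 -0.876] j [ 0.27   0.388  1.64  -0.208  0.633  0.367]
[-0.11  0.96  0.01]
lever tool [[ -5.6 -18.   66.2]
 [ 14.8 -12.9  67.9]
 [ 27.4  -7.6  71.9]]
nest x [23.3 26.7 33.1] z [166.9 172.  173.9]
```

View pics/st14.png

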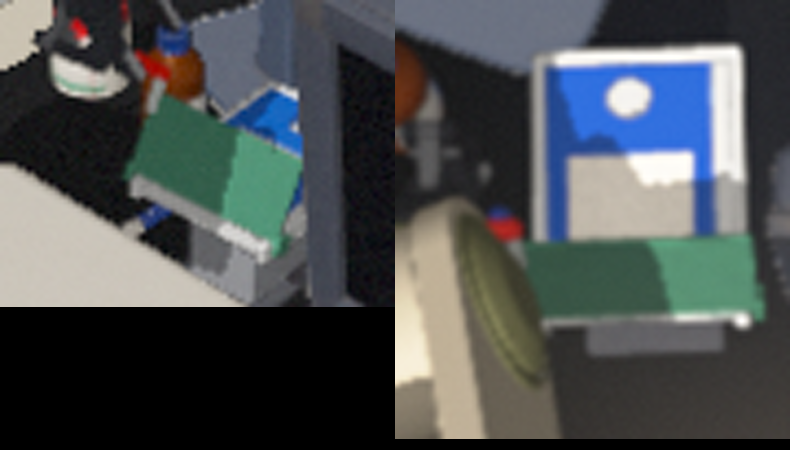

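View pics/w14.png

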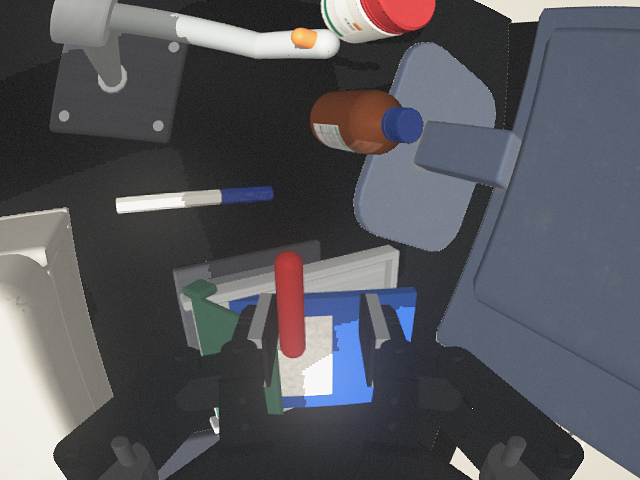

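Emit:
{"fn": "move_arm", "kwargs": {
  "series": [
    [[0.2, 5.5, 5], 0, 0.42],
    [[0.3, 10.7, 10.6], 0, 0.42],
    [[0.5, 15, 17], 0, 0.42],
    [[0.6, 19, 23.4], 0, 0.42],
    [[0.8, 22, 31], 0, 0.42],
    [[0.9, 24.3, 38.6], 0, 0.42],
    [[1, 25.5, 46.5], 0, 0.42],
    [[1.2, 26.6, 54.3], 0, 0.42],
    [[1.2, 26.6, 54.3], 0, 0.42]
  ]
}}

```text
time_s: 23.18
eef_pos: [594.0, 250.6, 202.2]
ee_rot: [0.178, 0.671, 0.699, 0.175]
force: [-0.9, 0.7, 0.4]
grip_width: 0.421
```

```bash
python3 look.py 15;python3 lev.py 15
```

```text
t 23.18 pos [594.  250.6 202.2] F [-0.9  0.7  0.4] g 0.421
R x [-0.037  0.999 -0.013] y [0.875 0.039 0.483] z [ 0.483  0.007 -0.875] j [ 0.25   0.521  1.536 -0.201  0.602  0.348]
[0.04 0.3  0.02]
lever tool [[  3.  -27.   73.5]
 [ 18.5 -20.8  75.4]
 [ 27.8 -16.2  79.7]]
nest x [68.7 73.2 78.9] z [121.8 126.8 128.8]
```

View pics/st15.png

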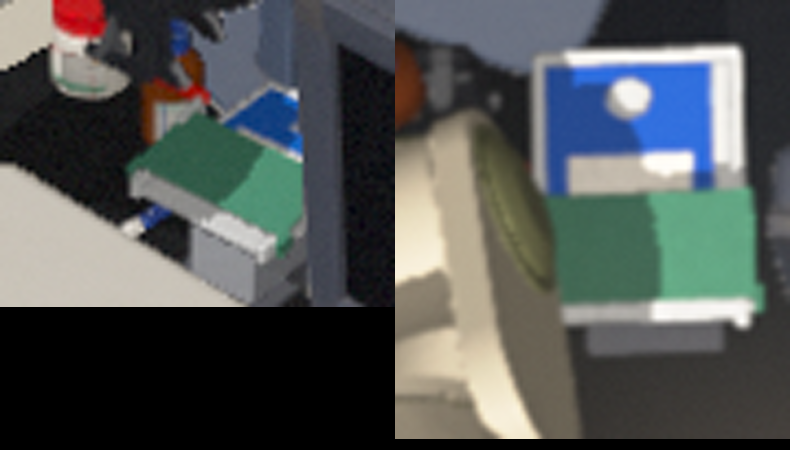

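View pics/w15.png

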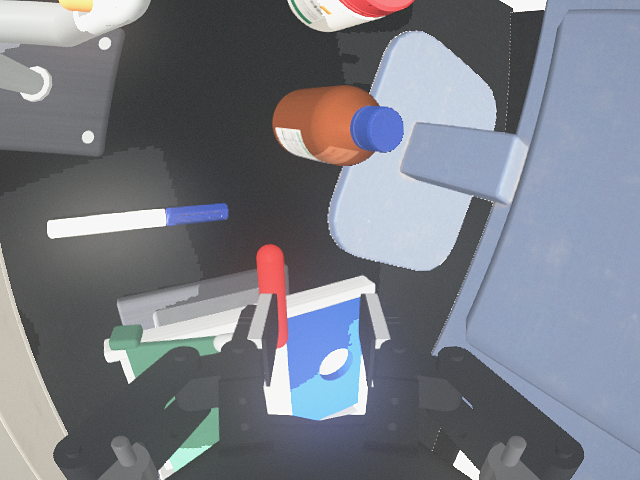

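Emit:
{"fn": "move_arm", "kwargs": {
  "series": [
    [[0.1, 0, 6], 0, 0.42],
    [[0.2, -0.4, 11.6], 0, 0.42],
    [[0.3, -1, 15.5], 0, 0.42],
    [[0.3, -1.6, 19], 0, 0.42],
    [[0.3, -2, 21], 0, 0.42],
    [[0.3, -2, 21], 0, 0.42]
  ]
}}

```text
time_s: 24.08
eef_pos: [602.1, 251.1, 183.9]
ee_rot: [0.178, 0.671, 0.699, 0.176]
force: [-5.0, -0.1, 4.5]
grip_width: 0.421
```

```bash
python3 look.py 16;python3 lev.py 16
```

```text
t 24.07 pos [602.1 251.1 183.9] F [-5.  -0.1  4.5] g 0.421
R x [-0.038  0.999 -0.013] y [0.874 0.039 0.484] z [ 0.484  0.007 -0.875] j [ 0.248  0.558  1.528 -0.208  0.572  0.354]
[-0.12  0.72 -0.02]
lever tool [[  5.5 -30.1  72.9]
 [ 22.3 -21.5  75.1]
 [ 28.2 -18.8  78.5]]
nest x [73.4 80.8 84.2] z [102.2 106.7 109.5]
```

View pics/st16.png

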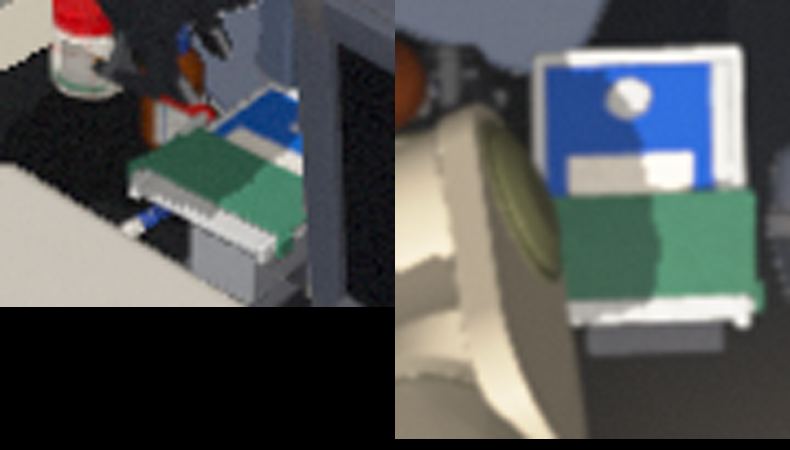

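Emit:
{"fn": "move_arm", "kwargs": {
  "series": [
    [[0, -0.5, 2], 0, 0.42],
    [[0, -0.5, 4], 0, 0.42],
    [[0, -0.5, 4], 0, 0.42]
  ]
}}

```text
time_s: 24.6
eef_pos: [602.8, 251.2, 182.9]
ee_rot: [0.178, 0.67, 0.699, 0.175]
force: [-27.5, -7.2, 31.6]
grip_width: 0.42
```

```bash
python3 -c "
from rig import ctrl
from h import *
st(ctrl.sense())"
```

```text
t 24.6 pos [602.8 251.2 182.9] F [-27.5  -7.2  31.6] g 0.42
R x [-0.038  0.999 -0.014] y [0.874 0.04  0.484] z [ 0.484  0.006 -0.875] j [ 0.248  0.561  1.526 -0.21   0.571  0.356]
```

Emit:
{"fn": "move_arm", "kwargs": {
  "series": [
    [[0, 0, -6], 0, 0.42],
    [[0, 0, -30], 0, 0.42],
    [[0, 0, -80], 0, 0.42],
    [[0, -20, -130], 0, 0.42],
    [[0, -60, -180], 0, 0.42],
    [[0, -110, -220], 0, 0.42],
    [[0, -160, -230], 0, 0.42],
    [[0, -160, -230], 0, 0.42],
    [[0, -160, -230], 0, 0.42]
  ]
}}

```text
time_s: 25.72
eef_pos: [353.2, 243.4, 304.2]
ee_rot: [0.178, 0.67, 0.698, 0.176]
force: [-0.3, 0.0, 0.7]
grip_width: 0.419
```

```bash
python3 look.py 17;python3 lev.py 17; python3 - <<'E'
from rig import ctrl
from meas import *
from place import H,f,g
for nm in("top","wrist"):
    z=np.load(("w" if nm=="wrist" else nm)+"17.npz");p,d=z['p'],z['d'];m=ctrl.camera_model(nm) if nm!="wrist" else {a:z[a] for a in('fov_y','cx','cy','rvec','tvec')}
    W=cloud(m,d,nm=="wrist");q=W-H;N=np.stack([q@f,q@g,q[...,2]],-1);pi=p.astype(int)
    b=(N[...,0]>40)&(N[...,0]<160)&(abs(N[...,1])<65)&(N[...,2]>85)&(N[...,2]<125)&(pi[...,2]>pi[...,0]+30)
    w=N[b];n,c,ww,e=plane(w);print(nm,'carrier',len(w),n.round(3),'tilt',np.degrees(np.arccos(abs(n[2]))).round(1),c.round(1),np.percentile(ww,[.5,99.5],axis=0).round(1))
    r=cv2.minAreaRect(ww[:,:2].astype(np.float32));print(r)
    b=masks(p)['green']&(N[...,0]>-20)&(N[...,0]<90)&(abs(N[...,1])<70)&(N[...,2]>85)
    n,c,ww,e=plane(N[b]);print('leaf',n.round(3),'tilt',np.degrees(np.arccos(abs(n[2]))).round(1),c.round(1),ww.max(0).round(1))
E
```

```text
t 25.73 pos [353.2 243.4 304.2] F [-0.3  0.   0.7] g 0.419
R x [-0.038  0.999 -0.012] y [0.873 0.039 0.485] z [ 0.485  0.008 -0.874] j [ 0.411 -0.044  1.973 -0.275  0.758  0.527]
[-0.04  0.23 -0.04]
lever tool [[-20.6 128.9 296.6]
 [  5.6 133.3 298.7]
 [ 26.5 139.  303.2]]
nest x [72.9 75.7 81. ] z [101.2 107.1 110. ]
top carrier 1007 [-0.076 -0.007 -0.997] tilt 4.4 [101.9   6.8  98.5] [[ 40.6 -54.6  93.5]
 [143.1  54.  106.1]]
((91.96292114257812, -1.1760139465332031), (103.56175231933594, 119.82189178466797), 0.22933796048164368)
leaf [ 0. -0.  1.] tilt 0.0 [ 3.200e+01 -1.000e-01  1.042e+02] [ 62.1  68.9 107.4]
wrist carrier 2149 [-0.003 -0.    -1.   ] tilt 0.2 [113.4   7.7  96.9] [[ 74.9 -42.6  95.8]
 [145.6  53.3  98.1]]
((110.20011901855469, 5.189792633056641), (72.70600128173828, 97.24630737304688), 0.4520355463027954)
leaf [-0.004  0.001  1.   ] tilt 0.3 [ 40.8   2.4 103.9] [ 66.1  65.2 105.1]
```

View pics/w17.png

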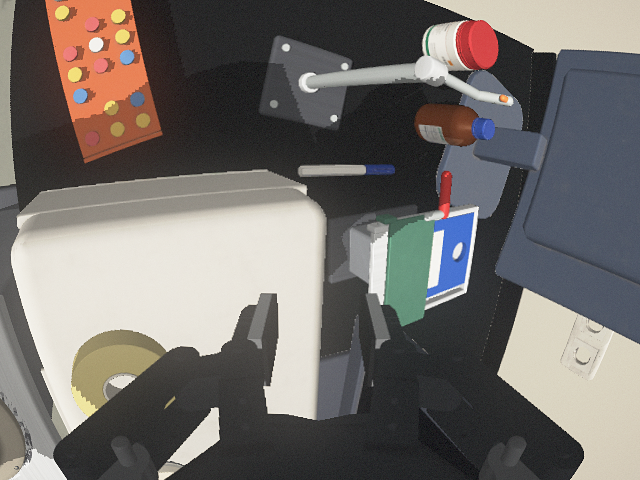

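View pics/st17.png

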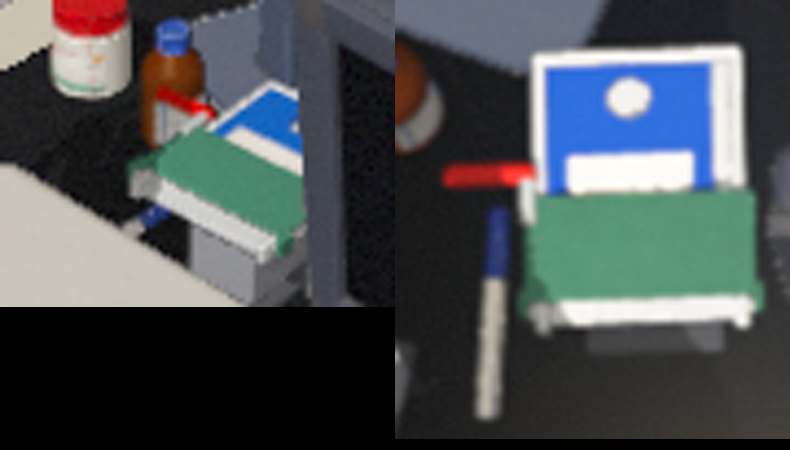

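```bash
python3 -c "
from rig import ctrl
print(ctrl.finish_job())"
```

```text
the job is handed in; nothing more can be done
None
```

I took the carrier off the hook, stood it in the gutter against the open leaf and let go. Then I pushed the lever right over, so the carrier lies face down in the bed with the leaf shut. The job was handed in at about 26 s of the 58 s.

**Tool tilt:** Moves only allow a turn about the tool's own axis, so I tilted the tool by about 29° with repeated out-of-reach commands, because the clipped pose kept a little tilt each time.

**Last checks:**
- **Leaf:** level to about 0.3°. The lever stopped against a hard stop, with the measured force reaching about 42 N on the fingers for a moment.
- **Carrier in the bed:** flat to 0.2° in the wrist view, yaw about 0.5°, middle about 84 mm from the hinge and about 5 mm left of the centre line, back at z of about 97 mm. It ended up against the far wall.
- **Robot and bystanders:** the robot is clear of everything. In the last views the rack, the marker and the brown bottle look unmoved. I did not check the beaker, the jar or the blue-capped bottle at the right again after the start.

**What disagreed or went less well:**
- **Roll in the grip:** the carrier was rolled about 11° in the grip, so it went into the gutter left corner first, about 17° off level. It settled level when the fingers opened.
- **Lean on the leaf:** it then leaned about 40° against the leaf's 30°, which is still within the limits.
- **Camera disagreement:** the top camera differed from the arm's own position by 3 to 5 mm at the placing. Its last fit of the carrier also gave 4° of tilt, with stray points at the bed's edges, so I went by the wrist view.

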